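Pack the service kit: keyed box stack and tool cutouts

ROBOT

A 7-joint arm with a two-finger parallel gripper is mounted at the origin on a cart in front of the work surface, level with it; the furniture and walls round the work are solid. World frame = base frame: x ahead of the robot, y to its left, z up, the work surface at z = 0. Lengths are in m, angles in rad, forces in N, time in s.
With the tool pointing down it reaches from about 0.425 to 0.925 m from the base axis. Payload 6.8 kg.
Tool frame: the origin (TCP) lies midway between the tips of the shut fingers; the grasp point (between the pads) lies 19 mm behind it; y points along the fingers, z is the direction in which the jaws open and shut, and the axes are right-handed (so a half turn about y gives the same grasp; the last joint's range is limited). The gripper opens to 85 mm and grips with 20 to 120 N. Pads are 22 mm wide; open, the fingers measure 114 mm over their backs; the gripper's body (76 mm by 85 mm) begins 54 mm behind the grasp point. The pads swing forward as they close: fully open they stand 13 mm farther back than shut.
Start: joints at [-1.217, 0.477, 0.022, 1.555, -0.011, 1.109, -0.083], TCP at [0.301, 0.604, 0.193] pointing down, gripper open.
Joint ranges: [-2.96, 2.96], [-0.34, 2.1], [-1.41, 1.46], [0.24, 2.44], [-1.37, 4.51], [0.17, 1.92], [-2.96, 2.96]. Speed limits (rad/s): [2.39, 2.39, 3.14, 3.14, 3.14, 3.14, 3.14].

INTERFACE

Orientations are given as a unit quaternion [w, x, y, z].
In Python, from station import bot gives the robot as it stands. The module is installed in compiled form; this text tells all that it offers.
- The arm moves only by the shell command python3 -m crank 'ROWS' [FORCE]. ROWS is JSON, a list of rows, each an object with "linear": the shift along the tool's x, y, z in m, a list of three; "dr": the turn, a rotation vector about the tool's x, y, z in degrees, a list of three; "hand": the gripper command: -1 is shut, 1 is fully open, values between are in proportion. A call has 1 to 10 rows; each row is the pose to reach, as a shift and turn from the pose commanded when the call began, along the tool's axes at that moment; what a row does not reach only later rows make up. A row lasts 1/12 s, in which the tool goes at most 41.7 mm and 7.16 degrees, less where a joint would pass 70% of its speed; a pose out of reach is approached as far as the arm can. A call with a gripper value outside its range is refused whole. The fingers move at their own pace and stop on an object; FORCE is the grip in N (left out, the last holds). Time passes only in rows, so rows that repeat a pose let the fingers close. It gives the time, the measured TCP pose, the force and the opening at its end, in the units of the state.
- bot.get_obs(): the state, without advancing time (a new reading comes with each control period).
- bot.read_camera(name): name is "scene" or "top"; returns the picture (480x640x3 uint8, blue, green, red); there is no depth.
- bot.camera_params(name): a dict with "K" (3x3 intrinsics, pixels), "R" (3x3) and "t" (3): a world point X has camera coordinates R X + t. Camera axes: x right, y down, z forward; pixel columns grow to the right and rows downward; lengths in m; the calibration is good to about 2 mm. A picture is of the moment at which its call begins. camera_params takes no time and is no camera call.
- bot.hand_in(): hands the job in, once; it reports no verdict.
Trained networks look in the newest picture that a camera, given by its name, has taken for a name from the list of things; names that differ only in an ending like _2 or _b are one class to them, and where a whole thing is asked for, a point or a joint stands for the part that bears it (a point fixed in the world has none). Each returns a list of dicts, best first, with "score" (0 to 1); they miss things now and then, are a little off and sometimes report something else, mostly with a low value. They report only what shows in the picture. A call takes as long as a camera call. They do not tell look-alikes from the thing itself.
- bot.search_frame(camera, target): "extent" ([left, top, right, bottom] in pixels, round what is visible of it).
- bot.cut_out(camera, target): "pixels" (480x640 bool, what is visible of it) and "extent" ([left, top, right, bottom] in pixels, round what is visible of it).
- bot.place_of(camera, target): "xy" ([column, row] in pixels: a listed point, or the origin of a listed thing).
The state is a dict: "t": time; "q": joint angles; "joint_vel": joint speeds; "joint_torque": joint torques, N m; "eef_pos": TCP position; "tool_rot": TCP orientation; "contact_force": force on the tool from outside, world axes, zero at the start; "torque": the same for the moment, N m; "gripper_width": opening from 0.0 (shut) to 1.0 (fully open).
Only numpy, scipy, OpenCV 4.12 (cv2) and the standard library are available. Lean on these libraries where they do the work, as an engineer would, in place of code of your own. Each camera call takes 0.05 s, during which the arm holds its last target. There are 200 camera calls.

TASK

Pack the service kit on its red base: take the lid off the empty seat, stack every parts box there in any order so that the lugs of each drop fully into the notches below (white dots all at the same end), and close the stack with the lid, seated the same way. Lay the wrench and the blue screwdriver down in their own cutouts in the base, the right way round and right to the bottom. Do not tip over the jar of screws behind.

Things in the scene. Friction and masses are not known exactly. Their poses are not given: they have to be found in the camera images.
- kit_base: Fixed base: red sheet 224 (x) x 216 (y) x 4 mm, on it a grey insert (x -112 to +36 mm) and a black seat block (66 x 110 mm, centred at x = +75), tops 16 mm above the bench. Origin: centre of its underside; z up. An open finger channel (y -28 to +28, x -108 to +20 mm), as deep as the tool cutouts (12 mm), crosses them both.
- seat (a point): centre of the seat block's top (base x = +75, y = 0, z = 16 mm), axes as the base's. Wide notch (37 x 19 mm) at y = +33, narrow one (21 x 19) at y = -33, 12 mm deep. The first box, seated, has its origin 10 mm below this point and its y along the seat's y; each next one (and the lid) 36 mm higher.
- seat_key (a point): middle of the wide notch of the seat, at its top (base x = +75, y = +33, z = 16 mm); a white dot lies beside it
- wrench_cutout (a point): where the wrench's origin belongs, on the floor of its cutout (4 mm above the bench); axes as the base's. 12 mm deep; 34 mm wide for the open end (y +52 to +99), 18 mm for the shaft, 27 mm for the ring end (to y = -99), so the wrench's y must point along the base's y
- driver_cutout (a point): where the screwdriver's origin belongs, on the floor of its cutout (4 mm above the bench); axes as the base's. 12 mm deep; 33 mm wide for the handle (y -26 to +77), 13 mm for the blade (to y = -78), so the screwdriver's y must point along the base's y. The finger channel crosses it at y -3 to +53
- box_blue: Blue parts box, 56 (x) x 100 (y) x 36 mm plus two lugs 10 mm deep below; two notches 13 mm deep on top. Origin: centre, level with the lug bottoms (box underside at z = 10 mm, top 46). Wide lug (34 x 16 mm), wide notch (37 x 19) and white dot at y = +33; narrow lug (18 x 16) and notch (21 x 19) at y = -33. Turned round it stands 10 mm proud. Grasp across the 56 mm. 0.22 kg. May be absent.
- box_yellow: Yellow parts box, 56 (x) x 100 (y) x 36 mm plus two lugs 10 mm deep below; two notches 13 mm deep on top. Origin: centre, level with the lug bottoms (box underside at z = 10 mm, top 46). Wide lug (34 x 16 mm), wide notch (37 x 19) and white dot at y = +33; narrow lug (18 x 16) and notch (21 x 19) at y = -33. Turned round it stands 10 mm proud. Grasp across the 56 mm. 0.22 kg. May be absent.
- box_green: Green parts box, 56 (x) x 100 (y) x 36 mm plus two lugs 10 mm deep below; two notches 13 mm deep on top. Origin: centre, level with the lug bottoms (box underside at z = 10 mm, top 46). Wide lug (34 x 16 mm), wide notch (37 x 19) and white dot at y = +33; narrow lug (18 x 16) and notch (21 x 19) at y = -33. Turned round it stands 10 mm proud. Grasp across the 56 mm. 0.22 kg. May be absent.
- box_blue_key (a point): point on the blue box: x = 0, y = +33 mm (wide end), level with its top: middle of the wide notch
- box_yellow_key (a point): point on the yellow box: x = 0, y = +33 mm (wide end), level with its top: middle of the wide notch
- box_green_key (a point): point on the green box: x = 0, y = +33 mm (wide end), level with its top: middle of the wide notch
- kit_lid: Black lid plate 56 (x) x 100 (y) x 12 mm with the boxes' two lugs below (wide lug and white dot at y = +33) and a red grip bar on legs: 16 mm across x, 60 along y, from 42 to 52 mm above the origin. Origin: centre, level with the lug bottoms (plate from z = 10 to 22 mm). No notches: nothing stacks on it. 0.14 kg. Starts on the empty seat.
- lid_key (a point): point on the lid: x = 0, y = +33 mm (wide end), level with its plate's top
- mat: thin black rubber mat fixed on the bench, 130 x 130 x 2 mm, empty: a handy clear spot to put the lid down meanwhile. Origin: centre of its underside
- wrench: steel combination wrench lying flat, 189 mm long (y), 7 mm thick, 28 mm wide at the open end (y = +95 mm), 24 mm at the ring end (y = -95 mm), shaft about 11 mm wide, 0.09 kg. Origin: its middle, on the underside; y along it towards the open end, z up. Grasp the shaft near its middle
- wrench_tip (a point): point on the wrench at y = +80 mm (in the open end), level with its underside
- screwdriver: stubby screwdriver, blue handle, lying: 148 mm long (y), 0.08 kg; handle 27 mm wide, 23 high, y -23 to +74; thin blade y -23 to -74, axis 12 mm above the underside. Origin: middle of its length, on the underside; y towards the handle end, z up. Grasp the handle near y = +25 mm
- driver_end (a point): point on the screwdriver axis at y = +60 mm, 11.5 mm above its underside
- driver_mid (a point): point on the screwdriver axis at the middle of its length (y = 0), 11.5 mm above its underside; belongs above the driver_cutout point, about 11.5 mm up (to 13.5 mm if the handle has rolled over, which does not matter)
- screw_jar: glass screw jar with a black cap standing behind the work, 63 mm across, 94 mm high; origin at the centre of its underside, z up; must not be tipped over
Things that resemble listed ones, but are neither listed nor needed, are in the scene too. There is more than one size of the screwdriver; the one meant has the size given above.

How it is judged:
By the outcome, as a careful person would: the job done as asked, in the order asked, and still so for the second after the job is handed in, with the robot touching nothing.
Of box_blue, box_yellow, box_green only 2 to 3 are there at a start; the rules pass over those that are not, and their reading is None.
At some moment in a run one of wrench, screwdriver may be knocked a few centimetres aside while the robot is not near it.
Once in a run the grip may slacken for a moment while it holds something.
It also fails if it takes over 210 s, if anything falls off the work surface, if the arm or the gripper's body presses on something with over 40 N, if the wrist force passes 120 N, or if a joint passes its speed limit or range.

## Working session

There is one attempt and no reset: what is moved stays moved. The work goes in short steps, Python scripts to look and compute and a shell command to move; the robot and the scene stay as the last step left them, time stands still between calls to the robot, and variables do not carry over. Pictures are saved under pics/ and viewed, about 12 in all and at most 16, crops included, and the job is handed in when it is done.

```bash
mkdir -p pics; ls; python3 - <<'E'
from station import bot
import cv2
o=bot.get_obs(); print({k:(v if not hasattr(v,'round') else v) for k,v in o.items()})
for c in("scene","top"):
    cv2.imwrite(f"pics/{c}0.png",bot.read_camera(c)); p=bot.camera_params(c); print(c,p)
E
```

```text
pics
{'t': 0.0, 'q': array([-1.21710534,  0.47780962,  0.02231864,  1.55646769, -0.01152878,
        1.10929947, -0.08309854]), 'joint_vel': array([2.72741102e-05, 3.90714077e-04, 1.17373012e-04, 1.38896562e-04,
       1.75742359e-03, 3.25101664e-04, 8.89617715e-04]), 'joint_torque': array([-5.51400117e-04, -5.96452117e+01,  1.60792306e+00, -2.81198001e+01,
        1.25671917e-02,  9.49886598e-03, -9.33218388e-06]), 'eef_pos': array([0.30044603, 0.60369531, 0.19231213]), 'tool_rot': array([-0.68769708,  0.68898994, -0.16192537,  0.16169652]), 'contact_force': array([-1.05199974, -0.19925057, -0.05930542]), 'torque': array([0.02946884, 0.0054326 , 0.02803542]), 'gripper_width': 0.9989370826367565}
scene {'K': array([[575.47196162,   0.        , 317.12876883],
       [  0.        , 575.47196162, 234.40220782],
       [  0.        ,   0.        ,   1.        ]]), 'R': array([[-0.23365538, -0.97222087,  0.01384692],
       [-0.52569455,  0.11433516, -0.84295475],
       [ 0.81795502, -0.20424016, -0.53780624]]), 't': array([0.06118451, 0.34695177, 1.13601788])}
top {'K': array([[573.44620273,   0.        , 328.79957939],
       [  0.        , 573.44620273, 238.49275057],
       [  0.        ,   0.        ,   1.        ]]), 'R': array([[ 1.75076664e-02, -9.99846550e-01,  5.97904089e-04],
       [-9.57404358e-01, -1.69368630e-02, -2.88253428e-01],
       [ 2.88219322e-01,  4.47420889e-03, -9.57553969e-01]]), 't': array([-0.07923101,  0.56433624,  1.11647804])}
```

View pics/scene0.png

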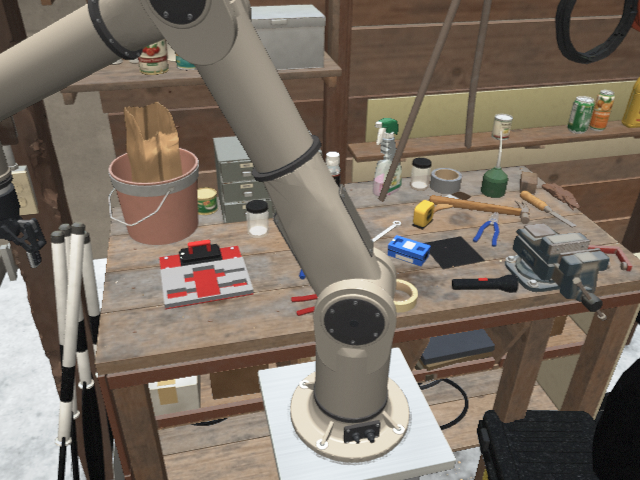

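View pics/top0.png

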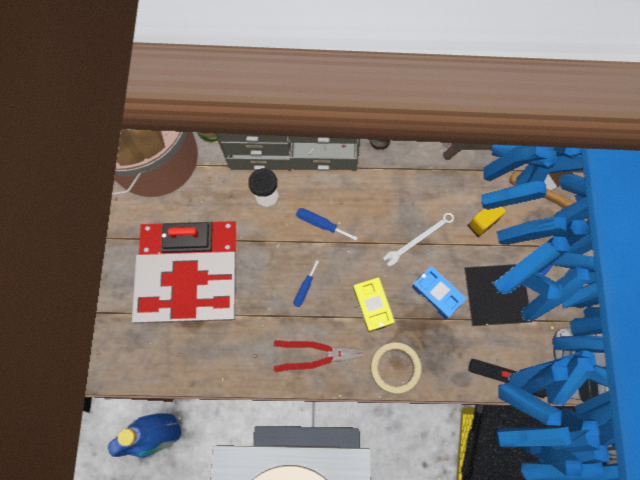

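```bash
cat > h.py <<'E'
import numpy as np, cv2
from station import bot
from scipy.optimize import minimize
from scipy.spatial.transform import Rotation as Rn
P={c:bot.camera_params(c) for c in("scene","top")}
def w(c,px,z):
    p=P[c]; d=p["R"].T@np.linalg.solve(p["K"],[px[0],px[1],1]); C=-p["R"].T@p["t"]
    return C+d*(z-C[2])/d[2]
def proj(c,X):
    p=P[c]; X=np.atleast_2d(X)@p["R"].T+p["t"]; X=X@p["K"].T; return X[:,:2]/X[:,2:]
def box(x,y,z0,z1): return np.array([[i,j,k] for i in(-x,x) for j in(-y,y) for k in(z0,z1)])/1e3
def place(c,pts,x,y,a,z=0):
    ca,sa=np.cos(a),np.sin(a); return np.c_[pts[:,0]*ca-pts[:,1]*sa+x,pts[:,0]*sa+pts[:,1]*ca+y,pts[:,2]+z]
def fit(c,mask,pts,x0,z=0):
    """fit convex silhouette of pts to mask; params x,y,yaw"""
    m=mask.astype(float)
    ys,xs=np.where(mask); x1,y1=xs.min()-15,ys.min()-15; S=8
    m=m[y1:ys.max()+16,x1:xs.max()+16]; h,wd=m.shape
    def cost(v):
        q=(proj(c,place(c,pts,*v,z))-[x1,y1]+.5)*S
        im=np.zeros((h*S,wd*S),np.uint8); cv2.fillConvexPoly(im,cv2.convexHull((q*16).astype(np.int32)),1,shift=4)
        return np.abs(cv2.resize(im.astype(np.float32),(wd,h),interpolation=cv2.INTER_AREA)-m).sum()
    x0=np.array(x0,float); s=np.vstack([x0]+[x0+d for d in np.diag([.008,.008,.1])])
    r=minimize(cost,x0,method="Nelder-Mead",options=dict(initial_simplex=s,xatol=1e-5,fatol=.01,maxiter=300))
    return r.x,r.fun/m.sum()
E
python3 - <<'E'
from h import *
im=bot.read_camera("top")
for n,z in [("box_blue",0.0),("box_yellow",0.),("box_green",0.),("box_blue_key",.046),("box_yellow_key",.046),("box_green_key",.046),("kit_base",0),("seat_key",.016),("seat",.016),("lid_key",.028),("wrench_cutout",.004),("driver_cutout",.004),("mat",0),("wrench",0),("wrench_tip",0.),("screwdriver",0),("driver_end",.0115),("driver_mid",.0115),("screw_jar",0)]:
    for r in bot.place_of("top",n)[:3]:
        print(n,round(r["score"],2),np.round(r["xy"],1),np.round(w("top",r["xy"],z)[:2],4))
cv2.imwrite("pics/c1.png",cv2.resize(im[170:345,125:315],None,fx=3.2,fy=3.2,interpolation=cv2.INTER_CUBIC))
cv2.imwrite("pics/c2.png",cv2.resize(im[190:345,280:480],None,fx=3.8,fy=3.8,interpolation=cv2.INTER_CUBIC))
E
```

```text
box_blue 0.49 [185.6 231.7] [0.6009 0.2537]
box_blue 0.42 [500.5 293.3] [ 0.4725 -0.4455]
box_blue 0.4 [265.5 197.7] [0.6857 0.0779]
box_yellow 0.92 [374.7 306.4] [ 0.4388 -0.171 ]
box_blue_key 0.19 [188.1 234.6] [0.5802 0.2354]
box_yellow_key 0.87 [379.7 318.2] [ 0.4062 -0.1776]
box_green_key 0.64 [426.7 280.9] [ 0.4869 -0.2776]
box_green_key 0.51 [184.4 303.5] [0.4298 0.2299]
kit_base 0.95 [185.4 273.1] [0.5055 0.2456]
kit_base 0.17 [495.5 295.5] [ 0.4674 -0.4343]
seat_key 0.94 [169.9 235.7] [0.5861 0.2834]
seat 0.7 [185.2 234.3] [0.5899 0.2497]
lid_key 0.67 [168.5 232.8] [0.5891 0.2836]
lid_key 0.24 [185.8 239.3] [0.5748 0.2442]
wrench_cutout 0.56 [184.  303.1] [0.438  0.2416]
driver_cutout 0.73 [198.5 280.4] [0.4887 0.2144]
driver_cutout 0.49 [264.  195.1] [0.6905 0.0811]
mat 0.57 [496.8 293.9] [ 0.471  -0.4373]
wrench 0.77 [418.7 239. ] [ 0.593  -0.2705]
wrench_tip 0.71 [390.9 258.3] [ 0.5472 -0.2076]
screwdriver 0.86 [325.3 227.7] [ 0.6159 -0.0606]
screwdriver 0.62 [428.7 283.7] [ 0.4911 -0.2896]
screwdriver 0.58 [303.3 282.8] [ 0.4883 -0.0148]
driver_end 0.77 [300.9 215.2] [ 0.6408 -0.0052]
driver_end 0.7 [300.9 300.8] [ 0.4461 -0.0114]
driver_end 0.33 [378.  318.4] [ 0.4111 -0.177 ]
driver_mid 0.93 [327.8 223.1] [ 0.6232 -0.0661]
driver_mid 0.78 [305.1 281.5] [ 0.4887 -0.0192]
screw_jar 0.73 [264.4 196.7] [0.6881 0.0805]
screw_jar 0.23 [436.2 291.2] [ 0.4747 -0.3054]
```

View pics/c1.png

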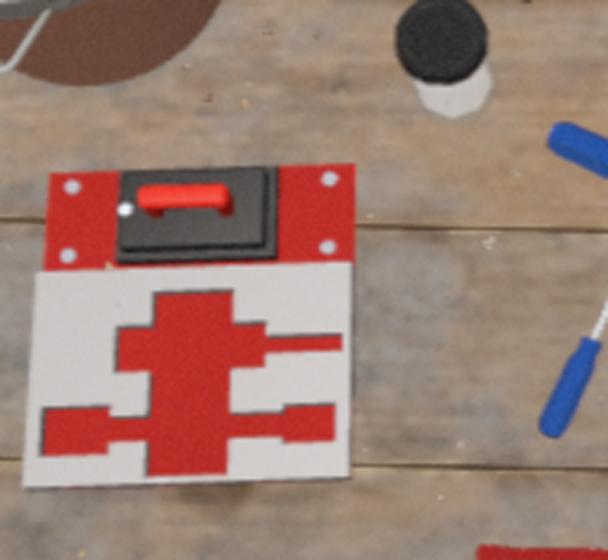

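View pics/c2.png

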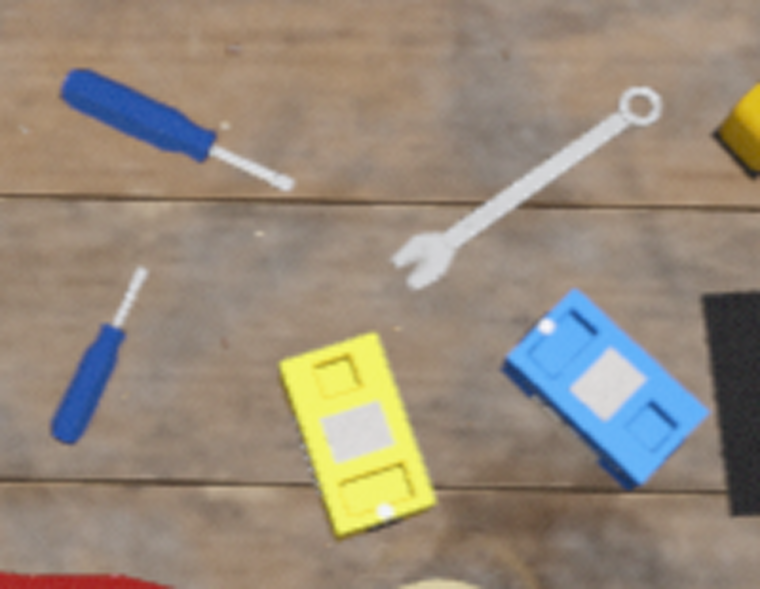

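```bash
cat >> h.py <<'E'
def hullmask(m):
    m=m.astype(np.uint8); n,l,s,_=cv2.connectedComponentsWithStats(m); m=(l==1+np.argmax(s[1:,4])).astype(np.uint8)
    p=np.argwhere(m)[:,::-1].astype(np.int32); o=np.zeros_like(m); cv2.fillConvexPoly(o,cv2.convexHull(p),1); return o>0
BOX=np.vstack([box(28,50,10,46),box(17,8,0,10)+[0,.033,0],box(9,8,0,10)-[0,.033,0]])
def colmask(im,lo,hi,roi):
    m=cv2.inRange(cv2.cvtColor(im,cv2.COLOR_BGR2HSV),lo,hi); o=np.zeros_like(m); a,b,c,d=roi; o[b:d,a:c]=m[b:d,a:c]
    return cv2.morphologyEx(o,cv2.MORPH_OPEN,np.ones((2,2)))>0
E
cat > pose.py <<'E'
from h import *
o=bot.get_obs(); q=o["tool_rot"]; print("TCP",o["eef_pos"].round(4),"w",round(o["gripper_width"]*85,1),"t",round(o["t"],1)); print(Rn.from_quat(np.roll(q,-1)).as_matrix().round(3))
E
python3 pose.py; python3 - <<'E'
from h import *
im=bot.read_camera("top")
y=hullmask(colmask(im,(22,120,120),(35,255,255),(345,270,405,340)))
b=hullmask(colmask(im,(95,120,150),(112,255,255),(405,255,475,325)))
for n,m,x0 in(("yellow",y,(.43,-.165,np.pi)),("blue",b,(.475,-.295,.9))):
    r=fit("top",m,BOX,x0); print(n,m.sum(),r[0].round(4),np.degrees(r[0][2]).round(2),"err",round(r[1],3))
m=bot.cut_out("top","kit_base")[0]["pixels"]; l=bot.cut_out("top","kit_lid")[0]["pixels"]
print(m.sum(),l.sum()); hm=hullmask(m|l)
base=np.vstack([box(112,108,0,4),box(74,108,0,16)-[.038,0,0],box(28,50,16,28)+[.075,0,0],box(8,30,48,58)+[.075,0,0]])
r=fit("top",hm,base,(.505,.245,0)); print("base",r[0].round(4),np.degrees(r[0][2]),r[1])
bx,by,a=r[0]
for q in((.075,0),(.075,.033)): print(place("top",np.array([[*q,0]]),bx,by,a))
# overlay check of cutout and insert outline
ov=cv2.resize(im[200:345,120:245],None,fx=4.5,fy=4.5,interpolation=cv2.INTER_CUBIC)
def poly(pts):
    p=proj("top",place("top",np.array(pts)/1e3,bx,by,a)); cv2.polylines(ov,[np.int32((p-[120,200]+.5)*4.5)],True,(0,255,0),1)
poly([(-112,-108,16),(36,-108,16),(36,108,16),(-112,108,16)]); poly([(-112,-108,4),(112,-108,4),(112,108,4),(-112,108,4)])
poly([(-108,-28,16),(20,-28,16),(20,28,16),(-108,28,16)]); poly([(47,-50,28),(103,-50,28),(103,50,28),(47,50,28)]); poly([(67,-30,58),(83,-30,58),(83,30,58),(67,30,58)])
cv2.imwrite("pics/ov.png",ov)
# drivers, wrench
for n in("screwdriver","wrench"):
    for c in bot.cut_out("top",n)[:3]:
        p=np.argwhere(c["pixels"])[:,::-1]; X=np.array([w("top",t,.006)[:2] for t in p]); (cx,cy),(s1,s2),ang=cv2.minAreaRect((X*1000).astype(np.float32)); print(n,round(c["score"],2),np.round(c["extent"]),"c",round(cx,1),round(cy,1),"size",round(s1,1),round(s2,1),"ang",round(ang,1))
E
```

```text
TCP [0.3007 0.6043 0.1933] w 84.9 t 1.1
[[ 0.895  0.     0.446]
 [-0.446  0.     0.895]
 [-0.    -1.     0.   ]]
yellow 1425 [ 0.4359 -0.1675  1.9003] 108.88 err 0.031
blue 1271 [ 0.4664 -0.3077  2.3905] 136.97 err 0.15
8707 1158
base [0.5115 0.2448 0.0493] 2.8232004139184994 0.014983195257466018
[[0.5864047  0.24849613 0.        ]]
[[0.58477931 0.28145608 0.        ]]
screwdriver 0.83 [292. 260. 318. 306.] c 484.0 -20.8 size 19.6 104.6 ang 65.5
screwdriver 0.73 [298. 209. 356. 240.] c 623.4 -60.0 size 145.2 28.3 ang 67.1
wrench 0.83 [381. 213. 455. 263.] c 595.5 -270.5 size 29.5 191.9 ang 36.9
wrench 0.74 [134. 220. 236. 322.] c 510.2 245.9 size 223.8 220.0 ang 2.9
wrench 0.6 [160. 220. 211. 249.] c 592.7 253.8 size 63.2 103.2 ang 1.0
```

View pics/ov.png

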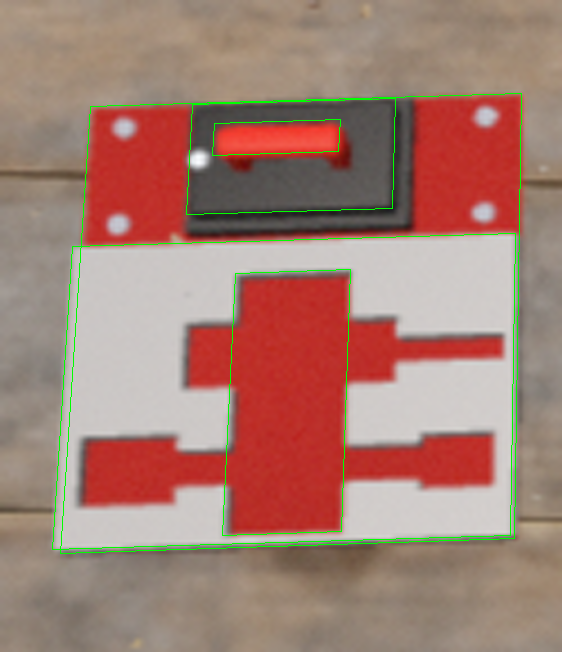

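```bash
cat > plan.py <<'E'
"""plan.py 'x y z yaw' ... (mm, deg of tool z axis; '-' keeps): prints the move for each, from the stored commanded pose cmd.txt"""
import sys,os,numpy as np
c=np.loadtxt("cmd.txt"); 
for a in sys.argv[1:]:
    t=np.array([c[i] if v=="-" else float(v) for i,v in enumerate(a.split())])
    d=t[:2]-c[:2]; y=np.radians(c[3]); z=np.array([np.cos(y),np.sin(y)]); x=np.array([np.sin(y),-np.cos(y)])
    L=np.round([d@x,c[2]-t[2],d@z],1); dy=round(-(t[3]-c[3]),1); n=max(np.linalg.norm(L)/41.7,abs(dy)/7.16)
    c[:2]+=L[0]*x+L[2]*z; c[2]-=L[1]; c[3]-=dy
    print(a,"-> linear",[round(v/1000,4) for v in L],"dr",[0,dy,0],"rows>=%.1f"%n)
np.savetxt("cmd.txt",c)
E
python3 -c "
import numpy as np;print(np.degrees(np.arctan2(.895,.446)))"
echo "301 604 193 63.5" > cmd.txt
python3 - <<'E'
from h import *
im=bot.read_camera("top")
m=colmask(im,(95,100,60),(120,255,255),(405,255,475,325)); b=hullmask(m); print(m.sum(),b.sum())
for a in(-.77,):
    r=fit("top",b,BOX,(.468,-.303,a)); print(r[0].round(4),np.degrees(r[0][2]),r[1])
hsv=cv2.cvtColor(im,cv2.COLOR_BGR2HSV); o=np.zeros((480,640),bool); o[222:250,160:212]=True
bar=(hsv[...,0]<8)|(hsv[...,0]>172); bar&=(hsv[...,1]>120)&o
bar[:, :166]=0; bar[:,200:]=0; bar[:225]=0; bar[242:]=0
bm=hullmask(bar); print(bm.sum()); r=fit("top",bm,box(8,30,48,58),(.586,.2485,.05)); print("bar",r[0].round(4),r[1])
print("mat",)
g=cv2.inRange(cv2.cvtColor(im,cv2.COLOR_BGR2GRAY),0,60); g[:, :460]=0;g[:260]=0;g[330:]=0;g[:,520:]=0
p=np.argwhere(g)[:,::-1]; print(p.min(0),p.max(0),w("top",(467,p.min(0)[1]),.002),w("top",(467,p.max(0)[1]),.002))
E
python3 plan.py "585.5 248.5 140 2.8" "- - 37 -" "- - 140 -"
```

```text
63.51182146845005
1128 1454
[ 0.4648 -0.3062 -0.7684] -44.02747802491845 0.03556997936726272
308
bar [ 0.5829  0.2458 -0.0339] 0.20124797077922077
mat
[466 265] [519 324] [ 0.53431372 -0.37525149  0.002     ] [ 0.40389877 -0.36848228  0.002     ]
585.5 248.5 140 2.8 -> linear [np.float64(0.4132), np.float64(0.053), np.float64(-0.1912)] dr [0, np.float64(60.7), 0] rows>=11.0
- - 37 - -> linear [np.float64(0.0), np.float64(0.103), np.float64(0.0)] dr [0, np.float64(-0.0), 0] rows>=2.5
- - 140 - -> linear [np.float64(0.0), np.float64(-0.103), np.float64(0.0)] dr [0, np.float64(-0.0), 0] rows>=2.5
```

```bash
sed -i 's/np.round(\[d@x,c\[2\]-t\[2\],d@z\],1)/np.round([d@x,c[2]-t[2],d@z],1)+0.0/; s/\[round(v\/1000,4) for v in L\]/[round(float(v)\/1000,4) for v in L]/; s/dy=round(-(t\[3\]-c\[3\]),1)/dy=float(round(-(t[3]-c[3]),1))/' plan.py; echo "301 604 193 63.5" > cmd.txt
python3 plan.py "443 426 170 33" "585.5 248.5 140 2.8" "- - 37 -" "- - 140 -"; python3 -m crank --help 2>&1 | head -5
```

```text
443 426 170 33 -> linear [0.2065, 0.023, -0.0959] dr [0, 30.5, 0] rows>=5.5
585.5 248.5 140 2.8 -> linear [0.2265, 0.03, 0.0228] dr [0, 30.2, 0] rows>=5.5
- - 37 - -> linear [0.0, 0.103, 0.0] dr [0, -0.0, 0] rows>=2.5
- - 140 - -> linear [0.0, -0.103, 0.0] dr [0, -0.0, 0] rows>=2.5
invalid input: not JSON, or not a number
```

```bash
python3 -m crank '[{"linear":[0.2065,0.023,-0.0959],"dr":[0,30.5,0],"hand":0.4},{"linear":[0.2065,0.023,-0.0959],"dr":[0,30.5,0],"hand":0.4},{"linear":[0.2065,0.023,-0.0959],"dr":[0,30.5,0],"hand":0.4},{"linear":[0.2065,0.023,-0.0959],"dr":[0,30.5,0],"hand":0.4},{"linear":[0.2065,0.023,-0.0959],"dr":[0,30.5,0],"hand":0.4},{"linear":[0.2065,0.023,-0.0959],"dr":[0,30.5,0],"hand":0.4},{"linear":[0.2065,0.023,-0.0959],"dr":[0,30.5,0],"hand":0.4},{"linear":[0.2065,0.023,-0.0959],"dr":[0,30.5,0],"hand":0.4}]' 60
python3 -m crank '[{"linear":[0.2265,0.03,0.0228],"dr":[0,30.2,0],"hand":0.2},{"linear":[0.2265,0.03,0.0228],"dr":[0,30.2,0],"hand":0.2},{"linear":[0.2265,0.03,0.0228],"dr":[0,30.2,0],"hand":0.2},{"linear":[0.2265,0.03,0.0228],"dr":[0,30.2,0],"hand":0.2},{"linear":[0.2265,0.03,0.0228],"dr":[0,30.2,0],"hand":0.2},{"linear":[0.2265,0.03,0.0228],"dr":[0,30.2,0],"hand":0.2},{"linear":[0.2265,0.03,0.0228],"dr":[0,30.2,0],"hand":0.2},{"linear":[0.2265,0.03,0.0228],"dr":[0,30.2,0],"hand":0.2}]'
python3 pose.py
```

```text
t: 2.07
eef_pos: [0.444, 0.4251, 0.1704]
tool_rot: [0.621, -0.621, 0.338, -0.338]
contact_force: [-0.6, 0.1, -0.4]
gripper_width: 0.702
t: 2.73
eef_pos: [0.5855, 0.2497, 0.1401]
tool_rot: [0.512, -0.512, 0.488, -0.487]
contact_force: [-0.6, 1.3, 0.6]
gripper_width: 0.596
TCP [0.5855 0.2497 0.1401] w 50.6 t 2.7
[[ 0.049 -0.     0.999]
 [-0.999  0.     0.049]
 [-0.    -1.    -0.   ]]
```

```bash
python3 -m crank '[{"linear":[0,0.08,0],"dr":[0,0,0],"hand":0.2},{"linear":[0,0.08,0],"dr":[0,0,0],"hand":0.2},{"linear":[0,0.103,0],"dr":[0,0,0],"hand":0.2},{"linear":[0,0.103,0],"dr":[0,0,0],"hand":0.2},{"linear":[0,0.103,0],"dr":[0,0,0],"hand":-1},{"linear":[0,0.103,0],"dr":[0,0,0],"hand":-1},{"linear":[0,0.103,0],"dr":[0,0,0],"hand":-1},{"linear":[0,0.103,0],"dr":[0,0,0],"hand":-1},{"linear":[0,0.103,0],"dr":[0,0,0],"hand":-1},{"linear":[0,0.103,0],"dr":[0,0,0],"hand":-1}]' 40
python3 pose.py; python3 - <<'E'
from h import *
cv2.imwrite("pics/g1.png",cv2.resize(bot.read_camera("top")[130:350,100:350],None,fx=3,fy=2.7))
E
python3 plan.py "- - 150 -"
```

```text
t: 3.57
eef_pos: [0.5861, 0.2493, 0.0383]
tool_rot: [0.513, -0.512, 0.487, -0.488]
contact_force: [-0.1, 0.2, 0.1]
gripper_width: 0.002
TCP [0.5861 0.2493 0.0383] w 0.2 t 3.6
[[ 0.049  0.001  0.999]
 [-0.999  0.001  0.049]
 [-0.001 -1.     0.001]]
- - 150 - -> linear [0.0, -0.01, 0.0] dr [0, -0.0, 0] rows>=0.2
```

View pics/g1.png

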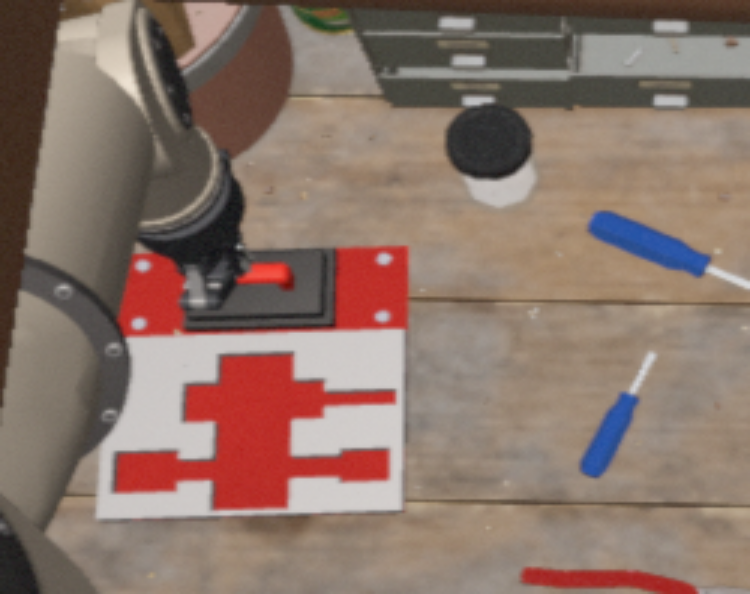

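```bash
python3 - <<'E'
from h import *
im=bot.read_camera("top"); T=bot.get_obs()["eef_pos"]; 
for d in((0,0,0),(0,0,.019),(0,0,.073),(0,0,.15)): print(proj("top",T+d),proj("scene",T+d))
s=bot.read_camera("scene")
a=cv2.resize(im[190:260,140:230],None,fx=7,fy=7,interpolation=cv2.INTER_CUBIC)
b=cv2.resize(s[220:310,150:260],None,fx=5.4,fy=5.4,interpolation=cv2.INTER_CUBIC)
u=((proj("top",T)[0]-[140,190]+.5)*7).astype(int); cv2.circle(a,u,5,(0,255,0),1)
u=((proj("scene",T)[0]-[150,220]+.5)*5.4).astype(int); cv2.circle(b,u,5,(0,255,0),1)
h=490; o=np.hstack([cv2.resize(a,(400,311)),cv2.resize(b,(380,311))]); cv2.imwrite("pics/g2.png",o)
E
```

```text
[[182.92810517 233.18115962]] [[198.84479738 247.68053169]]
[[180.77923843 230.55348288]] [[198.15543921 241.75941391]]
[[174.31023452 222.64305703]] [[196.14508981 224.49187981]]
[[164.04024535 210.08471124]] [[193.14045765 198.68413299]]
```

View pics/g2.png

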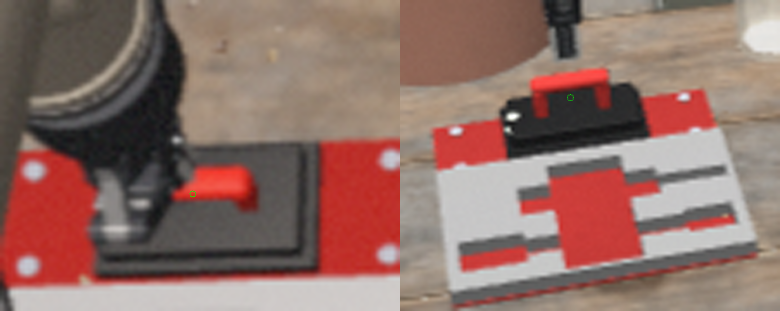

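```bash
python3 - <<'E'
from h import *
def tri(a,b):
    A=[];
    for c,px in(("scene",a),("top",b)):
        p=P[c]; M=p["K"]@np.c_[p["R"],p["t"]]; A+= [px[0]*M[2]-M[0],px[1]*M[2]-M[1]]
    A=np.array(A); X=np.linalg.svd(A)[2][-1]; X=X[:3]/X[3]; return X
for b in((167,243),(167,240),(172,238),(180,220)):
    X=tri((197,236.5),b); print(b,X,proj("scene",X),proj("top",X))
o=bot.get_obs(); print(o)
E
```

```text
(167, 243) [0.54193565 0.25597699 0.10408011] [[194.73519536 235.80720333]] [[169.77091848 243.93721287]]
(167, 240) [0.54921357 0.25686567 0.09999192] [[194.37489226 235.6913859 ]] [[170.21059156 241.08903724]]
(172, 238) [0.55709535 0.25308701 0.0930149 ] [[195.94903161 236.18625815]] [[173.28882777 238.43119604]]
(180, 220) [0.60829115 0.25127147 0.05991134] [[196.68767929 236.40816316]] [[180.38397056 220.12761982]]
{'t': 3.7167, 'q': array([-0.71670615,  0.60605083,  0.29956939,  1.78865804, -0.24091165,
        0.78224487, -0.24624418]), 'joint_vel': array([ 3.51523856e-04,  4.43791276e-03,  4.80699989e-05,  1.20784068e-03,
        3.35157484e-04, -1.27137522e-03, -1.19092053e-05]), 'joint_torque': array([-3.66007572e-02, -5.88655901e+01,  6.69159919e+00, -2.16022933e+01,
        8.63951747e-03, -1.04026807e-03, -8.87764581e-04]), 'eef_pos': array([0.5856545 , 0.24898992, 0.03761039]), 'tool_rot': array([ 0.51234782, -0.51204083,  0.48747377, -0.48752766]), 'contact_force': array([-0.415974  , -0.11115798, -0.5058043 ]), 'torque': array([-0.03394592,  0.00016435,  0.02597377]), 'gripper_width': 0.0001108659794536973}
```

```bash
python3 - <<'E'
from h import *
T=np.array([.301,.604,.193])
a=cv2.imread("pics/scene0.png"); s=bot.read_camera("scene")
a=cv2.resize(a[160:290,0:120],None,fx=3.3,fy=3.3,interpolation=cv2.INTER_CUBIC)
for k in range(0,160,20): cv2.circle(a,((proj("scene",T+[0,0,k/1e3])[0]-[0,160]+.5)*3.3).astype(int),2,(0,255,0),1)
T=bot.get_obs()["eef_pos"]
b=cv2.resize(s[130:260,140:260],None,fx=3.3,fy=3.3,interpolation=cv2.INTER_CUBIC)
for k in range(0,160,20): cv2.circle(b,((proj("scene",T+[0,0,k/1e3])[0]-[140,130]+.5)*3.3).astype(int),2,(0,255,0),1)
cv2.imwrite("pics/g3.png",np.hstack([a,b]))
E
```

```text
(no output)
```

View pics/g3.png

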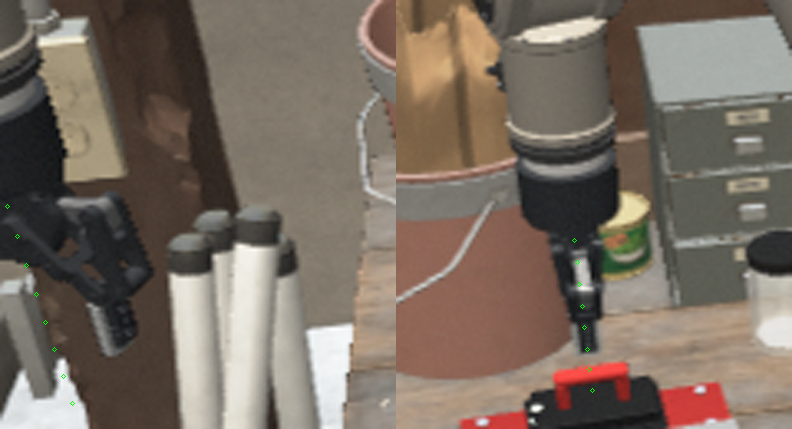

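```bash
python3 -m crank '[{"linear":[0,0,0],"dr":[0,0,0],"hand":0},{"linear":[0,0,0],"dr":[0,0,0],"hand":0},{"linear":[0,0,0],"dr":[0,0,0],"hand":0},{"linear":[0,0,0],"dr":[0,0,0],"hand":0},{"linear":[0,0,0],"dr":[0,0,0],"hand":0},{"linear":[0,0.015,0],"dr":[0,0,0],"hand":0},{"linear":[0,0.027,0],"dr":[0,0,0],"hand":0},{"linear":[0,0.027,0],"dr":[0,0,0],"hand":0}]' 30
python3 -m crank '[{"linear":[0,0,0],"dr":[0,0,0],"hand":-1},{"linear":[0,0,0],"dr":[0,0,0],"hand":-1},{"linear":[0,0,0],"dr":[0,0,0],"hand":-1},{"linear":[0,0,0],"dr":[0,0,0],"hand":-1},{"linear":[0,0,0],"dr":[0,0,0],"hand":-1},{"linear":[0,0,0],"dr":[0,0,0],"hand":-1},{"linear":[0,0,0],"dr":[0,0,0],"hand":-1}]'
python3 - <<'E'
from h import *
s=bot.read_camera("scene"); t=bot.read_camera("top")
cv2.imwrite("pics/g4.png",np.hstack([cv2.resize(s[190:290,140:260],None,fx=3.3,fy=3.3,interpolation=cv2.INTER_CUBIC),cv2.resize(t[180:280,130:250],None,fx=3.3,fy=3.3,interpolation=cv2.INTER_CUBIC)]))
E
```

```text
t: 4.43
eef_pos: [0.5835, 0.2483, 0.0077]
tool_rot: [-0.511, 0.514, -0.488, 0.487]
contact_force: [-0.6, -0.8, -0.0]
gripper_width: 0.498
t: 5.02
eef_pos: [0.5857, 0.2491, 0.0106]
tool_rot: [0.512, -0.512, 0.487, -0.488]
contact_force: [-0.7, -0.5, 0.4]
gripper_width: 0.175
```

View pics/g4.png

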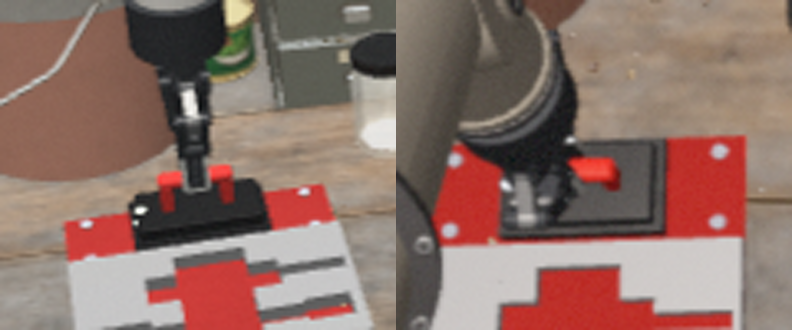

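```bash
echo "585.5 248.5 10 2.8" > cmd.txt; python3 plan.py "- - 120 -" "540 -94 130 -" "469 -437 110 -" "- - 7 -"
```

```text
- - 120 - -> linear [0.0, -0.11, 0.0] dr [0, -0.0, 0] rows>=2.6
540 -94 130 - -> linear [0.3399, -0.01, -0.0622] dr [0, -0.0, 0] rows>=8.3
469 -437 110 - -> linear [0.3391, 0.02, -0.0876] dr [0, -0.0, 0] rows>=8.4
- - 7 - -> linear [0.0, 0.103, 0.0] dr [0, -0.0, 0] rows>=2.5
```

```bash
python3 -m crank '[{"linear":[0,-0.02,0],"dr":[0,0,0],"hand":-1},{"linear":[0,-0.05,0],"dr":[0,0,0],"hand":-1},{"linear":[0,-0.11,0],"dr":[0,0,0],"hand":-1},{"linear":[0,-0.11,0],"dr":[0,0,0],"hand":-1},{"linear":[0,-0.11,0],"dr":[0,0,0],"hand":-1}]' 50
python3 -m crank '[{"linear":[0.3399,-0.01,-0.0622],"dr":[0,0,0],"hand":-1},{"linear":[0.3399,-0.01,-0.0622],"dr":[0,0,0],"hand":-1},{"linear":[0.3399,-0.01,-0.0622],"dr":[0,0,0],"hand":-1},{"linear":[0.3399,-0.01,-0.0622],"dr":[0,0,0],"hand":-1},{"linear":[0.3399,-0.01,-0.0622],"dr":[0,0,0],"hand":-1},{"linear":[0.3399,-0.01,-0.0622],"dr":[0,0,0],"hand":-1},{"linear":[0.3399,-0.01,-0.0622],"dr":[0,0,0],"hand":-1},{"linear":[0.3399,-0.01,-0.0622],"dr":[0,0,0],"hand":-1},{"linear":[0.3399,-0.01,-0.0622],"dr":[0,0,0],"hand":-1},{"linear":[0.3399,-0.01,-0.0622],"dr":[0,0,0],"hand":-1}]'
python3 -m crank '[{"linear":[0.3391,0.02,-0.0876],"dr":[0,0,0],"hand":-1},{"linear":[0.3391,0.02,-0.0876],"dr":[0,0,0],"hand":-1},{"linear":[0.3391,0.02,-0.0876],"dr":[0,0,0],"hand":-1},{"linear":[0.3391,0.02,-0.0876],"dr":[0,0,0],"hand":-1},{"linear":[0.3391,0.02,-0.0876],"dr":[0,0,0],"hand":-1},{"linear":[0.3391,0.02,-0.0876],"dr":[0,0,0],"hand":-1},{"linear":[0.3391,0.02,-0.0876],"dr":[0,0,0],"hand":-1},{"linear":[0.3391,0.02,-0.0876],"dr":[0,0,0],"hand":-1},{"linear":[0.3391,0.02,-0.0876],"dr":[0,0,0],"hand":-1},{"linear":[0.3391,0.02,-0.0876],"dr":[0,0,0],"hand":-1}]'
python3 - <<'E'
from h import *
s=bot.read_camera("scene"); t=bot.read_camera("top")
cv2.imwrite("pics/g5.png",np.hstack([cv2.resize(s[140:300,360:520],None,fx=2.5,fy=2.5,interpolation=cv2.INTER_CUBIC),cv2.resize(t[200:360,400:560],None,fx=2.5,fy=2.5,interpolation=cv2.INTER_CUBIC)]))
E
```

```text
t: 5.53
eef_pos: [0.5888, 0.2502, 0.1256]
tool_rot: [0.515, -0.509, 0.487, -0.488]
contact_force: [-0.1, 1.2, -1.8]
gripper_width: 0.165
t: 6.37
eef_pos: [0.5383, -0.099, 0.1297]
tool_rot: [-0.509, 0.511, -0.489, 0.49]
contact_force: [0.2, -0.2, -0.7]
gripper_width: 0.167
t: 7.2
eef_pos: [0.4667, -0.4412, 0.1091]
tool_rot: [-0.51, 0.512, -0.489, 0.489]
contact_force: [0.4, -1.1, -0.6]
gripper_width: 0.164
```

View pics/g5.png

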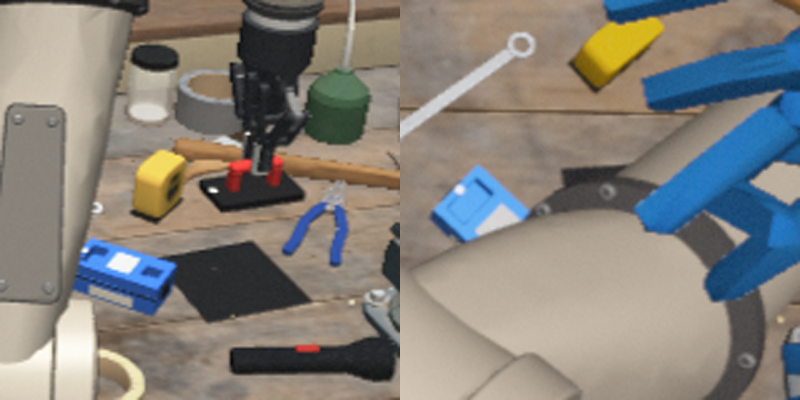

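```bash
python3 -m crank '[{"linear":[0,0.06,0],"dr":[0,0,0],"hand":-1},{"linear":[0,0.09,0],"dr":[0,0,0],"hand":-1},{"linear":[0,0.1,0],"dr":[0,0,0],"hand":-1},{"linear":[0,0.102,0],"dr":[0,0,0],"hand":-1},{"linear":[0,0.102,0],"dr":[0,0,0],"hand":-1},{"linear":[0,0.102,0],"dr":[0,0,0],"hand":-1}]'
python3 -m crank '[{"linear":[0,0.001,0],"dr":[0,0,0],"hand":-1},{"linear":[0,0.001,0],"dr":[0,0,0],"hand":-1},{"linear":[0,0.001,0],"dr":[0,0,0],"hand":-1}]'
python3 -m crank '[{"linear":[0,0.001,0],"dr":[0,0,0],"hand":-1},{"linear":[0,0.001,0],"dr":[0,0,0],"hand":-1},{"linear":[0,0.001,0],"dr":[0,0,0],"hand":-1}]'
```

```text
t: 7.8
eef_pos: [0.4708, -0.4344, 0.008]
tool_rot: [0.513, -0.513, 0.487, -0.486]
contact_force: [0.3, -0.7, -1.1]
gripper_width: 0.167
t: 8.05
eef_pos: [0.47, -0.4363, 0.0077]
tool_rot: [0.512, -0.512, 0.487, -0.488]
contact_force: [-0.6, -0.5, -1.7]
gripper_width: 0.169
t: 8.3
eef_pos: [0.4695, -0.4366, 0.0064]
tool_rot: [0.512, -0.512, 0.487, -0.488]
contact_force: [-0.4, -0.0, -1.4]
gripper_width: 0.166
```

```bash
for i in 1; do python3 -m crank '[{"linear":[0,0.001,0],"dr":[0,0,0],"hand":-1},{"linear":[0,0.001,0],"dr":[0,0,0],"hand":-1},{"linear":[0,0.001,0],"dr":[0,0,0],"hand":-1}]'
python3 -m crank '[{"linear":[0,0.001,0],"dr":[0,0,0],"hand":-1},{"linear":[0,0.001,0],"dr":[0,0,0],"hand":-1},{"linear":[0,0.001,0],"dr":[0,0,0],"hand":-1}]'
python3 -m crank '[{"linear":[0,0.001,0],"dr":[0,0,0],"hand":-1},{"linear":[0,0.001,0],"dr":[0,0,0],"hand":-1},{"linear":[0,0.001,0],"dr":[0,0,0],"hand":-1}]'; done
```

```text
t: 8.55
eef_pos: [0.4694, -0.4366, 0.0052]
tool_rot: [-0.512, 0.512, -0.488, 0.487]
contact_force: [-0.4, 0.1, -1.6]
gripper_width: 0.162
t: 8.8
eef_pos: [0.4697, -0.4367, 0.0047]
tool_rot: [0.512, -0.512, 0.487, -0.488]
contact_force: [-0.9, 1.6, 3.1]
gripper_width: 0.167
t: 9.05
eef_pos: [0.4698, -0.4368, 0.0046]
tool_rot: [0.512, -0.512, 0.487, -0.488]
contact_force: [-3.0, 3.2, 11.2]
gripper_width: 0.165
```

```bash
echo "469 -437 3 2.8" > cmd.txt; python3 plan.py "- - 4.5 -" "- - 80 -" "460 -300 90 55.8" "436 -167.5 70 108.9" "- - -19 -"
```

```text
- - 4.5 - -> linear [0.0, -0.0015, 0.0] dr [0, -0.0, 0] rows>=0.0
- - 80 - -> linear [0.0, -0.0755, 0.0] dr [0, -0.0, 0] rows>=1.8
460 -300 90 55.8 -> linear [-0.1373, -0.01, -0.0023] dr [0, -53.0, 0] rows>=7.4
436 -167.5 70 108.9 -> linear [-0.0943, 0.02, 0.0961] dr [0, -53.1, 0] rows>=7.4
- - -19 - -> linear [0.0, 0.089, 0.0] dr [0, -0.0, 0] rows>=2.1
```

```bash
python3 -m crank '[{"linear":[0,-0.0015,0],"dr":[0,0,0],"hand":-1},{"linear":[0,-0.0015,0],"dr":[0,0,0],"hand":0.2},{"linear":[0,-0.0015,0],"dr":[0,0,0],"hand":0.2},{"linear":[0,-0.0015,0],"dr":[0,0,0],"hand":0.2},{"linear":[0,-0.0015,0],"dr":[0,0,0],"hand":0.2}]' 40
python3 -m crank '[{"linear":[0,-0.0755,0],"dr":[0,0,0],"hand":0.2},{"linear":[0,-0.0755,0],"dr":[0,0,0],"hand":0.2},{"linear":[0,-0.0755,0],"dr":[0,0,0],"hand":0.2},{"linear":[0,-0.0755,0],"dr":[0,0,0],"hand":0.2}]'
python3 -m crank '[{"linear":[-0.1373,-0.01,-0.0023],"dr":[0,-53.0,0],"hand":1},{"linear":[-0.1373,-0.01,-0.0023],"dr":[0,-53.0,0],"hand":1},{"linear":[-0.1373,-0.01,-0.0023],"dr":[0,-53.0,0],"hand":1},{"linear":[-0.1373,-0.01,-0.0023],"dr":[0,-53.0,0],"hand":1},{"linear":[-0.1373,-0.01,-0.0023],"dr":[0,-53.0,0],"hand":1},{"linear":[-0.1373,-0.01,-0.0023],"dr":[0,-53.0,0],"hand":1},{"linear":[-0.1373,-0.01,-0.0023],"dr":[0,-53.0,0],"hand":1},{"linear":[-0.1373,-0.01,-0.0023],"dr":[0,-53.0,0],"hand":1},{"linear":[-0.1373,-0.01,-0.0023],"dr":[0,-53.0,0],"hand":1}]'
python3 -m crank '[{"linear":[-0.0943,0.02,0.0961],"dr":[0,-53.1,0],"hand":1},{"linear":[-0.0943,0.02,0.0961],"dr":[0,-53.1,0],"hand":1},{"linear":[-0.0943,0.02,0.0961],"dr":[0,-53.1,0],"hand":1},{"linear":[-0.0943,0.02,0.0961],"dr":[0,-53.1,0],"hand":1},{"linear":[-0.0943,0.02,0.0961],"dr":[0,-53.1,0],"hand":1},{"linear":[-0.0943,0.02,0.0961],"dr":[0,-53.1,0],"hand":1},{"linear":[-0.0943,0.02,0.0961],"dr":[0,-53.1,0],"hand":1},{"linear":[-0.0943,0.02,0.0961],"dr":[0,-53.1,0],"hand":1},{"linear":[-0.0943,0.02,0.0961],"dr":[0,-53.1,0],"hand":1},{"linear":[-0.0943,0.02,0.0961],"dr":[0,-53.1,0],"hand":1}]'
python3 pose.py
python3 - <<'E'
from h import *
im=bot.read_camera("top"); cv2.imwrite("pics/x.png",im)
m=colmask(im,(22,120,120),(35,255,255),(345,250,405,345)); print("yellow px",m.sum())
s=bot.read_camera("scene"); cv2.imwrite("pics/s.png",s)
for n in("kit_lid","box_yellow"):
  for r in bot.search_frame("scene",n)[:2]: print(n,r)
E
```

```text
t: 9.47
eef_pos: [0.4695, -0.4366, 0.0045]
tool_rot: [-0.512, 0.512, -0.488, 0.487]
contact_force: [0.8, -0.6, 0.5]
gripper_width: 0.598
t: 9.8
eef_pos: [0.4708, -0.4379, 0.0824]
tool_rot: [0.512, -0.512, 0.486, -0.489]
contact_force: [-0.8, -0.2, -0.1]
gripper_width: 0.6
t: 10.55
eef_pos: [0.4596, -0.2989, 0.089]
tool_rot: [0.676, -0.676, 0.208, -0.206]
contact_force: [-0.7, -0.3, -0.2]
gripper_width: 0.998
t: 11.38
eef_pos: [0.4358, -0.1669, 0.0697]
tool_rot: [0.698, -0.697, -0.115, 0.116]
contact_force: [0.5, 0.5, 0.4]
gripper_width: 1.0
TCP [ 0.4358 -0.1669  0.0697] w 85.0 t 11.4
[[ 0.947 -0.001 -0.321]
 [ 0.321  0.001  0.947]
 [-0.001 -1.     0.001]]
yellow px 28
kit_lid {'extent': [429.6, 234.9, 470.5, 254.0], 'score': 0.88}
kit_lid {'extent': [158.6, 244.6, 251.6, 308.9], 'score': 0.19}
```

Good; descend gradually, then grip.

```bash
python3 -m crank '[{"linear":[0,0.03,0],"dr":[0,0,0],"hand":1},{"linear":[0,0.05,0],"dr":[0,0,0],"hand":1},{"linear":[0,0.065,0],"dr":[0,0,0],"hand":1},{"linear":[0,0.078,0],"dr":[0,0,0],"hand":1},{"linear":[0,0.083,0],"dr":[0,0,0],"hand":1},{"linear":[0,0.083,0],"dr":[0,0,0],"hand":1}]' 60
python3 -m crank '[{"linear":[0,0.006,0],"dr":[0,0,0],"hand":1},{"linear":[0,0.006,0],"dr":[0,0,0],"hand":1},{"linear":[0,0.006,0],"dr":[0,0,0],"hand":-1},{"linear":[0,0.006,0],"dr":[0,0,0],"hand":-1},{"linear":[0,0.006,0],"dr":[0,0,0],"hand":-1},{"linear":[0,0.006,0],"dr":[0,0,0],"hand":-1},{"linear":[0,0.006,0],"dr":[0,0,0],"hand":-1}]' 60
python3 pose.py
python3 - <<'E'
from h import *
s=bot.read_camera("scene"); t=bot.read_camera("top")
cv2.imwrite("pics/g6.png",np.hstack([cv2.resize(s[200:320,270:430],None,fx=2.5,fy=2.5,interpolation=cv2.INTER_CUBIC),cv2.resize(t[240:360,320:480],None,fx=2.5,fy=2.5,interpolation=cv2.INTER_CUBIC)]))
E
```

```text
t: 12.08
eef_pos: [0.4355, -0.1668, -0.0137]
tool_rot: [0.698, -0.697, -0.115, 0.117]
contact_force: [-0.4, -0.2, 0.6]
gripper_width: 0.995
t: 12.67
eef_pos: [0.437, -0.1675, -0.018]
tool_rot: [-0.697, 0.698, 0.117, -0.116]
contact_force: [-0.8, 0.3, 5.6]
gripper_width: 0.645
TCP [ 0.437  -0.1675 -0.018 ] w 54.8 t 12.7
[[ 0.946  0.002 -0.324]
 [ 0.324 -0.001  0.946]
 [ 0.001 -1.    -0.001]]
```

```bash
echo "436 -167.5 -19 108.9" > cmd.txt; python3 plan.py "- - 90 -" "510 40 90 55.8" "586 248.5 70 2.8" "- - 12 -"
```

```text
- - 90 - -> linear [0.0, -0.109, 0.0] dr [0, -0.0, 0] rows>=2.6
510 40 90 55.8 -> linear [0.1372, 0.0, 0.1723] dr [0, 53.1, 0] rows>=7.4
586 248.5 70 2.8 -> linear [-0.0544, 0.02, 0.2152] dr [0, 53.0, 0] rows>=7.4
- - 12 - -> linear [0.0, 0.058, 0.0] dr [0, -0.0, 0] rows>=1.4
```

View pics/g6.png

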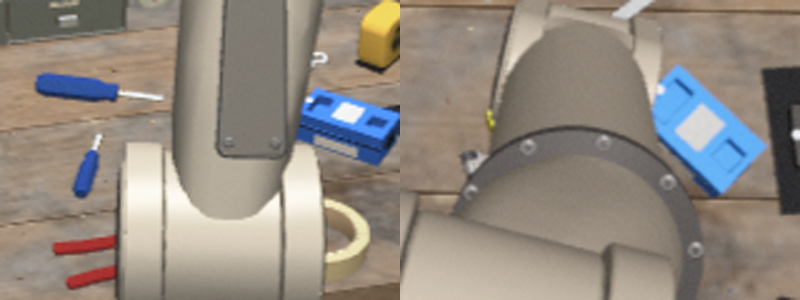

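```bash
python3 -m crank '[{"linear":[0,-0.02,0],"dr":[0,0,0],"hand":-1},{"linear":[0,-0.05,0],"dr":[0,0,0],"hand":-1},{"linear":[0,-0.09,0],"dr":[0,0,0],"hand":-1},{"linear":[0,-0.109,0],"dr":[0,0,0],"hand":-1},{"linear":[0,-0.109,0],"dr":[0,0,0],"hand":-1}]' 80
python3 -m crank '[{"linear":[0.1372,0,0.1723],"dr":[0,53.1,0],"hand":-1},{"linear":[0.1372,0,0.1723],"dr":[0,53.1,0],"hand":-1},{"linear":[0.1372,0,0.1723],"dr":[0,53.1,0],"hand":-1},{"linear":[0.1372,0,0.1723],"dr":[0,53.1,0],"hand":-1},{"linear":[0.1372,0,0.1723],"dr":[0,53.1,0],"hand":-1},{"linear":[0.1372,0,0.1723],"dr":[0,53.1,0],"hand":-1},{"linear":[0.1372,0,0.1723],"dr":[0,53.1,0],"hand":-1},{"linear":[0.1372,0,0.1723],"dr":[0,53.1,0],"hand":-1},{"linear":[0.1372,0,0.1723],"dr":[0,53.1,0],"hand":-1}]'
python3 -m crank '[{"linear":[-0.0544,0.02,0.2152],"dr":[0,53.0,0],"hand":-1},{"linear":[-0.0544,0.02,0.2152],"dr":[0,53.0,0],"hand":-1},{"linear":[-0.0544,0.02,0.2152],"dr":[0,53.0,0],"hand":-1},{"linear":[-0.0544,0.02,0.2152],"dr":[0,53.0,0],"hand":-1},{"linear":[-0.0544,0.02,0.2152],"dr":[0,53.0,0],"hand":-1},{"linear":[-0.0544,0.02,0.2152],"dr":[0,53.0,0],"hand":-1},{"linear":[-0.0544,0.02,0.2152],"dr":[0,53.0,0],"hand":-1},{"linear":[-0.0544,0.02,0.2152],"dr":[0,53.0,0],"hand":-1},{"linear":[-0.0544,0.02,0.2152],"dr":[0,53.0,0],"hand":-1}]'
python3 -m crank '[{"linear":[0,0.04,0],"dr":[0,0,0],"hand":-1},{"linear":[0,0.058,0],"dr":[0,0,0],"hand":-1},{"linear":[0,0.058,0],"dr":[0,0,0],"hand":-1},{"linear":[0,0.058,0],"dr":[0,0,0],"hand":-1},{"linear":[0,0.058,0],"dr":[0,0,0],"hand":-1}]'
python3 - <<'E'
from h import *
T=bot.get_obs()["eef_pos"]; print(T)
s=bot.read_camera("scene"); t=bot.read_camera("top"); cv2.imwrite("pics/s7.png",s); cv2.imwrite("pics/t7.png",t)
# visible yellow vs predicted box silhouettes, both cameras
a=np.radians(2.8); zo=T[2]+.019
for c,im,roi in(("scene",s,(140,180,270,290)),("top",t,(130,190,250,280))):
    m=colmask(im,(22,110,90),(35,255,255),roi); ys,xs=np.where(m); print(c,m.sum(),xs.min(),xs.max(),ys.min(),ys.max())
    q=proj(c,place(c,BOX,T[0],T[1],a,zo)); print(q.min(0).round(1),q.max(0).round(1))
V=[]
for c,im,o,f in(("scene",s,(150,195),3.3),("top",t,(135,190),3.3)):
    v=cv2.resize(im[o[1]:o[1]+100,o[0]:o[0]+115],None,fx=f,fy=f,interpolation=cv2.INTER_CUBIC)
    for z in(10,46):
        L=np.array([[-28,-50,z],[28,-50,z],[28,50,z],[-28,50,z]])/1e3
        p=proj(c,place(c,L,T[0],T[1],a,zo)); cv2.polylines(v,[np.int32((p-o+.5)*f)],True,(0,255,0),1)
    V.append(v)
cv2.imwrite("pics/g7.png",np.hstack(V))
E
```

```text
t: 13.18
eef_pos: [0.4394, -0.168, 0.0945]
tool_rot: [-0.696, 0.699, 0.119, -0.114]
contact_force: [0.5, -0.0, -2.2]
gripper_width: 0.642
t: 13.93
eef_pos: [0.5093, 0.0412, 0.0891]
tool_rot: [-0.675, 0.676, -0.209, 0.208]
contact_force: [-0.1, 0.5, -0.7]
gripper_width: 0.637
t: 14.68
eef_pos: [0.5853, 0.2486, 0.069]
tool_rot: [-0.512, 0.514, -0.487, 0.487]
contact_force: [0.3, -0.6, -1.1]
gripper_width: 0.637
t: 15.1
eef_pos: [0.587, 0.2487, 0.0134]
tool_rot: [0.513, -0.512, 0.487, -0.487]
contact_force: [0.4, 0.1, -0.5]
gripper_width: 0.634
[0.58697488 0.24870391 0.01335034]
scene 610 180 220 229 255
[177.3 226.7] [219.  254.8]
top 696 157 208 215 244
[154.  213.7] [206.1 245.1]
```

View pics/g7.png

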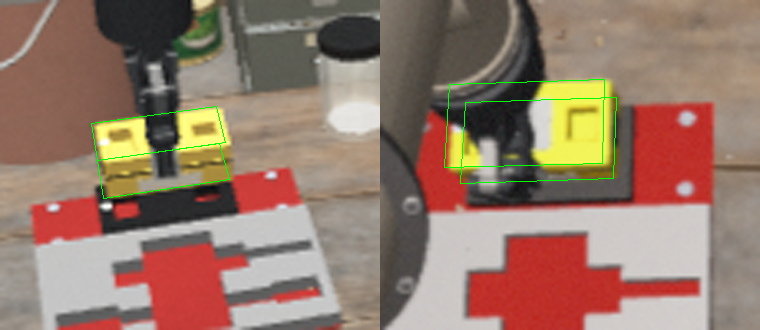

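```bash
python3 - <<'E'
from h import *
T=bot.get_obs()["eef_pos"]; print(T); a=np.radians(2.8); T=np.array([.586,.2485,.0125])
from scipy.optimize import least_squares
for c,f,roi in(("scene","pics/s7.png",(140,180,270,290)),("top","pics/t7.png",(130,190,250,280))):
    im=cv2.imread(f); hsv=cv2.cvtColor(im,cv2.COLOR_BGR2HSV)
    sat=((hsv[...,0]>=20)&(hsv[...,0]<=36)).astype(float)*np.clip((hsv[...,1].astype(float)-110)/100,0,1)
    # weak mask inside roi; candidates background = red/wood/black-seat far from gripper: score yellow coverage minus area just outside
    def cost(v):
        q=(proj(c,place(c,BOX,T[0]+v[0],T[1]+v[1],a,T[2]+.019+v[2]))+.5)*8
        M=np.zeros((480*8,640*8),np.uint8); cv2.fillConvexPoly(M,cv2.convexHull((q*16).astype(np.int32)),1,shift=4)
        M=cv2.resize(M.astype(np.float32),(640,480),interpolation=cv2.INTER_AREA)
        r=np.zeros_like(M); r[roi[1]:roi[3],roi[0]:roi[2]]=1
        return (np.abs(M-sat)*r)[:, (200 if c=="top" else 0):].sum()+ (np.clip(sat-M,0,1)*r).sum()
    for dx in(-.003,0,.003):
        print(c,dx,[(dy,round(cost((dx,dy/1e3,0)),1)) for dy in(-6,-4.5,-3,-1.5,0,1.5,3)])
E
```

```text
[0.58741639 0.24922025 0.01401307]
scene -0.003 [(-6, np.float64(728.3)), (-4.5, np.float64(716.5)), (-3, np.float64(708.8)), (-1.5, np.float64(709.3)), (0, np.float64(715.7)), (1.5, np.float64(727.1)), (3, np.float64(737.8))]
scene 0 [(-6, np.float64(719.9)), (-4.5, np.float64(707.1)), (-3, np.float64(699.1)), (-1.5, np.float64(700.2)), (0, np.float64(707.0)), (1.5, np.float64(719.2)), (3, np.float64(730.1))]
scene 0.003 [(-6, np.float64(718.1)), (-4.5, np.float64(707.0)), (-3, np.float64(697.4)), (-1.5, np.float64(698.4)), (0, np.float64(706.8)), (1.5, np.float64(718.5)), (3, np.float64(731.6))]
top -0.003 [(-6, np.float64(182.7)), (-4.5, np.float64(156.4)), (-3, np.float64(131.2)), (-1.5, np.float64(115.6)), (0, np.float64(119.6)), (1.5, np.float64(126.1)), (3, np.float64(135.4))]
top 0 [(-6, np.float64(166.0)), (-4.5, np.float64(139.1)), (-3, np.float64(113.5)), (-1.5, np.float64(91.6)), (0, np.float64(91.6)), (1.5, np.float64(101.5)), (3, np.float64(112.1))]
top 0.003 [(-6, np.float64(171.4)), (-4.5, np.float64(145.0)), (-3, np.float64(119.6)), (-1.5, np.float64(96.3)), (0, np.float64(90.7)), (1.5, np.float64(96.4)), (3, np.float64(108.5))]
```

```bash
python3 -m crank '[{"linear":[-0.001,0.006,0],"dr":[0,0,0],"hand":-1},{"linear":[-0.001,0.012,0],"dr":[0,0,0],"hand":-1},{"linear":[-0.001,0.017,0],"dr":[0,0,0],"hand":-1},{"linear":[-0.001,0.019,0],"dr":[0,0,0],"hand":-1},{"linear":[-0.001,0.019,0],"dr":[0,0,0],"hand":-1}]'
python3 -m crank '[{"linear":[0,0.001,0],"dr":[0,0,0],"hand":-1},{"linear":[0,0.0025,0],"dr":[0,0,0],"hand":-1},{"linear":[0,0.0025,0],"dr":[0,0,0],"hand":-1}]'; python3 pose.py
```

```text
t: 15.62
eef_pos: [0.5853, 0.2498, -0.0076]
tool_rot: [-0.512, 0.513, -0.488, 0.487]
contact_force: [-0.2, 0.1, -1.3]
gripper_width: 0.636
t: 15.87
eef_pos: [0.586, 0.25, -0.0093]
tool_rot: [-0.512, 0.512, -0.487, 0.487]
contact_force: [0.6, -0.9, -1.6]
gripper_width: 0.636
TCP [ 0.586   0.25   -0.0093] w 54.1 t 15.9
[[ 0.05  -0.     0.999]
 [-0.999 -0.     0.05 ]
 [ 0.    -1.    -0.   ]]
```

```bash
python3 -m crank '[{"linear":[0,0.001,0],"dr":[0,0,0],"hand":-1},{"linear":[0,0.0025,0],"dr":[0,0,0],"hand":-1},{"linear":[0,0.0025,0],"dr":[0,0,0],"hand":-1},{"linear":[0,0.0025,0],"dr":[0,0,0],"hand":-1}]'
python3 -m crank '[{"linear":[0,0.0015,0],"dr":[0,0,0],"hand":-1},{"linear":[0,0.0015,0],"dr":[0,0,0],"hand":-1},{"linear":[0,0.0015,0],"dr":[0,0,0],"hand":-1}]'
python3 -m crank '[{"linear":[0,0.0015,0],"dr":[0,0,0],"hand":-1},{"linear":[0,0.0015,0],"dr":[0,0,0],"hand":-1},{"linear":[0,0.0015,0],"dr":[0,0,0],"hand":-1}]'
```

```text
t: 16.2
eef_pos: [0.5862, 0.2502, -0.0111]
tool_rot: [0.512, -0.512, 0.487, -0.487]
contact_force: [-2.0, -0.3, 3.9]
gripper_width: 0.636
t: 16.45
eef_pos: [0.5862, 0.2503, -0.0112]
tool_rot: [0.512, -0.512, 0.488, -0.487]
contact_force: [-5.4, -1.5, 16.6]
gripper_width: 0.639
t: 16.7
eef_pos: [0.5863, 0.2503, -0.0113]
tool_rot: [0.512, -0.512, 0.488, -0.487]
contact_force: [-9.4, -2.2, 28.8]
gripper_width: 0.636
```

```bash
echo "585.95 249.5 -15 2.8" > cmd.txt; python3 plan.py "- - -11 -" "- - 90 -" "530 -20 90 -20" "465 -306 70 -44" "- - -13 -" "- - -19 -"
```

```text
- - -11 - -> linear [0.0, -0.004, 0.0] dr [0, -0.0, 0] rows>=0.1
- - 90 - -> linear [0.0, -0.101, 0.0] dr [0, -0.0, 0] rows>=2.4
530 -20 90 -20 -> linear [0.2664, 0.0, -0.069] dr [0, 22.8, 0] rows>=6.6
465 -306 70 -44 -> linear [0.291, 0.02, 0.0367] dr [0, 24.0, 0] rows>=7.1
- - -13 - -> linear [0.0, 0.083, 0.0] dr [0, -0.0, 0] rows>=2.0
- - -19 - -> linear [0.0, 0.006, 0.0] dr [0, -0.0, 0] rows>=0.1
```

```bash
python3 -m crank '[{"linear":[0,-0.004,0],"dr":[0,0,0],"hand":-1},{"linear":[0,-0.004,0],"dr":[0,0,0],"hand":1},{"linear":[0,-0.004,0],"dr":[0,0,0],"hand":1},{"linear":[0,-0.004,0],"dr":[0,0,0],"hand":1},{"linear":[0,-0.004,0],"dr":[0,0,0],"hand":1}]'
python3 -m crank '[{"linear":[0,-0.03,0],"dr":[0,0,0],"hand":1},{"linear":[0,-0.101,0],"dr":[0,0,0],"hand":1},{"linear":[0,-0.101,0],"dr":[0,0,0],"hand":1},{"linear":[0,-0.101,0],"dr":[0,0,0],"hand":1}]'
python3 -m crank '[{"linear":[0.2664,0,-0.069],"dr":[0,22.8,0],"hand":1},{"linear":[0.2664,0,-0.069],"dr":[0,22.8,0],"hand":1},{"linear":[0.2664,0,-0.069],"dr":[0,22.8,0],"hand":1},{"linear":[0.2664,0,-0.069],"dr":[0,22.8,0],"hand":1},{"linear":[0.2664,0,-0.069],"dr":[0,22.8,0],"hand":1},{"linear":[0.2664,0,-0.069],"dr":[0,22.8,0],"hand":1},{"linear":[0.2664,0,-0.069],"dr":[0,22.8,0],"hand":1},{"linear":[0.2664,0,-0.069],"dr":[0,22.8,0],"hand":1}]'
python3 - <<'E'
from h import *
im=bot.read_camera("top"); cv2.imwrite("pics/t8.png",im)
m=colmask(im,(22,120,100),(35,255,255),(130,200,250,280)); print(m.sum())
y=hullmask(m)
for z in(.006,.016):
    r=fit("top",y,BOX,(.586,.2485,.05),z); print("yellow seat?",z,r[0].round(4),r[1])
m=colmask(im,(95,100,60),(120,255,255),(405,255,475,325)); b=hullmask(m); print(m.sum(),b.sum())
r=fit("top",b,BOX,(.4648,-.3062,-.77)); print("blue",r)
E
```

```text
t: 17.12
eef_pos: [0.5858, 0.25, -0.0112]
tool_rot: [-0.512, 0.512, -0.487, 0.487]
contact_force: [-0.1, 0.0, 0.7]
gripper_width: 1.0
t: 17.45
eef_pos: [0.5903, 0.2515, 0.0966]
tool_rot: [0.516, -0.509, 0.486, -0.489]
contact_force: [1.1, -0.1, -0.0]
gripper_width: 1.003
t: 18.12
eef_pos: [0.5283, -0.0269, 0.0902]
tool_rot: [-0.402, 0.404, -0.58, 0.582]
contact_force: [-0.5, -0.2, -0.5]
gripper_width: 0.998
1126
yellow seat? 0.006 [0.5848 0.2456 0.0618] 0.029413637907608696
yellow seat? 0.016 [0.5818 0.2431 0.0577] 0.03218410326086957
1129 1455
blue (array([ 0.46466558, -0.30647066, -0.76633833]), np.float64(0.03518041237113402))
```

```bash
python3 -m crank '[{"linear":[0.291,0.02,0.0367],"dr":[0,24.0,0],"hand":1},{"linear":[0.291,0.02,0.0367],"dr":[0,24.0,0],"hand":1},{"linear":[0.291,0.02,0.0367],"dr":[0,24.0,0],"hand":1},{"linear":[0.291,0.02,0.0367],"dr":[0,24.0,0],"hand":1},{"linear":[0.291,0.02,0.0367],"dr":[0,24.0,0],"hand":1},{"linear":[0.291,0.02,0.0367],"dr":[0,24.0,0],"hand":1},{"linear":[0.291,0.02,0.0367],"dr":[0,24.0,0],"hand":1},{"linear":[0.291,0.02,0.0367],"dr":[0,24.0,0],"hand":1},{"linear":[0.291,0.02,0.0367],"dr":[0,24.0,0],"hand":1},{"linear":[0.291,0.02,0.0367],"dr":[0,24.0,0],"hand":1}]'
python3 -m crank '[{"linear":[0,0.03,0],"dr":[0,0,0],"hand":1},{"linear":[0,0.05,0],"dr":[0,0,0],"hand":1},{"linear":[0,0.065,0],"dr":[0,0,0],"hand":1},{"linear":[0,0.078,0],"dr":[0,0,0],"hand":1},{"linear":[0,0.083,0],"dr":[0,0,0],"hand":1},{"linear":[0,0.083,0],"dr":[0,0,0],"hand":1}]' 60
python3 -m crank '[{"linear":[0,0.006,0],"dr":[0,0,0],"hand":1},{"linear":[0,0.006,0],"dr":[0,0,0],"hand":1},{"linear":[0,0.006,0],"dr":[0,0,0],"hand":-1},{"linear":[0,0.006,0],"dr":[0,0,0],"hand":-1},{"linear":[0,0.006,0],"dr":[0,0,0],"hand":-1},{"linear":[0,0.006,0],"dr":[0,0,0],"hand":-1},{"linear":[0,0.006,0],"dr":[0,0,0],"hand":-1}]' 80
python3 pose.py; python3 plan.py "- - 90 -" "530 -20 110 -20" "585.5 249.5 110 2.8" "- - 50 -"
```

```text
t: 19.0
eef_pos: [0.4662, -0.3042, 0.0697]
tool_rot: [0.277, -0.277, 0.651, -0.65]
contact_force: [0.5, 0.1, 0.9]
gripper_width: 0.998
t: 19.5
eef_pos: [0.4656, -0.3036, -0.0138]
tool_rot: [0.277, -0.278, 0.651, -0.65]
contact_force: [0.2, -0.7, -0.3]
gripper_width: 1.002
t: 20.08
eef_pos: [0.4662, -0.3063, -0.0178]
tool_rot: [-0.277, 0.276, -0.65, 0.651]
contact_force: [-0.2, 0.3, 5.9]
gripper_width: 0.636
TCP [ 0.4662 -0.3063 -0.0178] w 54.0 t 20.1
[[-0.694  0.002  0.72 ]
 [-0.72  -0.001 -0.694]
 [-0.001 -1.     0.002]]
- - 90 - -> linear [0.0, -0.109, 0.0] dr [0, -0.0, 0] rows>=2.6
530 -20 110 -20 -> linear [-0.2508, -0.02, -0.1519] dr [0, -24.0, 0] rows>=7.0
585.5 249.5 110 2.8 -> linear [-0.2723, 0.0, -0.04] dr [0, -22.8, 0] rows>=6.6
- - 50 - -> linear [0.0, 0.06, 0.0] dr [0, -0.0, 0] rows>=1.4
```

```bash
python3 -m crank '[{"linear":[0,-0.02,0],"dr":[0,0,0],"hand":-1},{"linear":[0,-0.05,0],"dr":[0,0,0],"hand":-1},{"linear":[0,-0.09,0],"dr":[0,0,0],"hand":-1},{"linear":[0,-0.109,0],"dr":[0,0,0],"hand":-1},{"linear":[0,-0.109,0],"dr":[0,0,0],"hand":-1}]' 80
python3 -m crank '[{"linear":[-0.2508,-0.02,-0.1519],"dr":[0,-24,0],"hand":-1},{"linear":[-0.2508,-0.02,-0.1519],"dr":[0,-24,0],"hand":-1},{"linear":[-0.2508,-0.02,-0.1519],"dr":[0,-24,0],"hand":-1},{"linear":[-0.2508,-0.02,-0.1519],"dr":[0,-24,0],"hand":-1},{"linear":[-0.2508,-0.02,-0.1519],"dr":[0,-24,0],"hand":-1},{"linear":[-0.2508,-0.02,-0.1519],"dr":[0,-24,0],"hand":-1},{"linear":[-0.2508,-0.02,-0.1519],"dr":[0,-24,0],"hand":-1},{"linear":[-0.2508,-0.02,-0.1519],"dr":[0,-24,0],"hand":-1},{"linear":[-0.2508,-0.02,-0.1519],"dr":[0,-24,0],"hand":-1}]'
python3 -m crank '[{"linear":[-0.2723,0,-0.04],"dr":[0,-22.8,0],"hand":-1},{"linear":[-0.2723,0,-0.04],"dr":[0,-22.8,0],"hand":-1},{"linear":[-0.2723,0,-0.04],"dr":[0,-22.8,0],"hand":-1},{"linear":[-0.2723,0,-0.04],"dr":[0,-22.8,0],"hand":-1},{"linear":[-0.2723,0,-0.04],"dr":[0,-22.8,0],"hand":-1},{"linear":[-0.2723,0,-0.04],"dr":[0,-22.8,0],"hand":-1},{"linear":[-0.2723,0,-0.04],"dr":[0,-22.8,0],"hand":-1},{"linear":[-0.2723,0,-0.04],"dr":[0,-22.8,0],"hand":-1},{"linear":[-0.2723,0,-0.04],"dr":[0,-22.8,0],"hand":-1}]'
python3 -m crank '[{"linear":[0,0.04,0],"dr":[0,0,0],"hand":-1},{"linear":[0,0.06,0],"dr":[0,0,0],"hand":-1},{"linear":[0,0.06,0],"dr":[0,0,0],"hand":-1},{"linear":[0,0.06,0],"dr":[0,0,0],"hand":-1},{"linear":[0,0.06,0],"dr":[0,0,0],"hand":-1}]'
python3 pose.py
python3 - <<'E'
from h import *
s=bot.read_camera("scene"); t=bot.read_camera("top"); cv2.imwrite("pics/s9.png",s); cv2.imwrite("pics/t9.png",t)
a=np.radians(2.8); T=np.array([.5855,.2495,.050+.0185])
for c,im,roi in(("scene",s,(140,170,270,290)),("top",t,(130,170,250,280))):
    hsv=cv2.cvtColor(im,cv2.COLOR_BGR2HSV); sat=((hsv[...,0]>=95)&(hsv[...,0]<=120)).astype(float)*np.clip((hsv[...,1].astype(float)-90)/80,0,1)
    r=np.zeros(sat.shape); r[roi[1]:roi[3],roi[0]:roi[2]]=1; sat*=r; print(c,sat.sum())
    def cost(v):
        q=(proj(c,place(c,BOX,T[0]+v[0]/1e3,T[1]+v[1]/1e3,a,T[2]))+.5)*8
        M=np.zeros((480*8,640*8),np.uint8); cv2.fillConvexPoly(M,cv2.convexHull((q*16).astype(np.int32)),1,shift=4)
        M=cv2.resize(M.astype(np.float32),(640,480),interpolation=cv2.INTER_AREA)
        return (np.abs(M-sat)*r)[:, (197 if c=="top" else 0):].sum()+np.clip(sat-M,0,1).sum()
    g=[(round(cost((dx,dy)),1),dx,dy) for dx in(-4,-2,0,2,4) for dy in(-8,-6.5,-5,-3.5,-2,-.5,1,2.5,4)]; print(sorted(g)[:4])
V=[]
for c,im,o,f in(("scene",s,(150,180),3.3),("top",t,(135,170),3.3)):
    v=cv2.resize(im[o[1]:o[1]+110,o[0]:o[0]+115],None,fx=f,fy=f,interpolation=cv2.INTER_CUBIC)
    for z in(10,46):
        L=np.array([[-28,-50,z],[28,-50,z],[28,50,z],[-28,50,z]])/1e3
        p=proj(c,place(c,L,T[0],T[1],a,T[2])); cv2.polylines(v,[np.int32((p-o+.5)*f)],True,(0,255,0),1)
    V.append(v)
cv2.imwrite("pics/g9.png",np.hstack(V))
E
```

```text
t: 20.5
eef_pos: [0.4678, -0.3073, 0.0945]
tool_rot: [-0.278, 0.275, -0.649, 0.653]
contact_force: [0.2, -0.5, -1.6]
gripper_width: 0.641
t: 21.25
eef_pos: [0.53, -0.0156, 0.1093]
tool_rot: [0.408, -0.408, 0.578, -0.577]
contact_force: [-0.0, 0.3, -1.7]
gripper_width: 0.64
t: 22.0
eef_pos: [0.5849, 0.2501, 0.1088]
tool_rot: [-0.512, 0.513, -0.487, 0.487]
contact_force: [0.0, -0.5, -2.0]
gripper_width: 0.637
t: 22.42
eef_pos: [0.5867, 0.2483, 0.0514]
tool_rot: [0.512, -0.511, 0.488, -0.488]
contact_force: [0.2, -0.0, -2.0]
gripper_width: 0.635
TCP [0.5867 0.2483 0.0514] w 54.0 t 22.4
[[ 0.047  0.001  0.999]
 [-0.999 -0.     0.047]
 [ 0.    -1.     0.001]]
scene 546.4250000000001
[(np.float64(379.8), 4, 2.5), (np.float64(381.5), 2, 2.5), (np.float64(385.0), 0, 2.5), (np.float64(387.4), 4, 1)]
top 697.825
[(np.float64(40.3), 2, 4), (np.float64(43.0), 4, 4), (np.float64(46.9), 0, 4), (np.float64(62.5), 2, 2.5)]
```

View pics/g9.png

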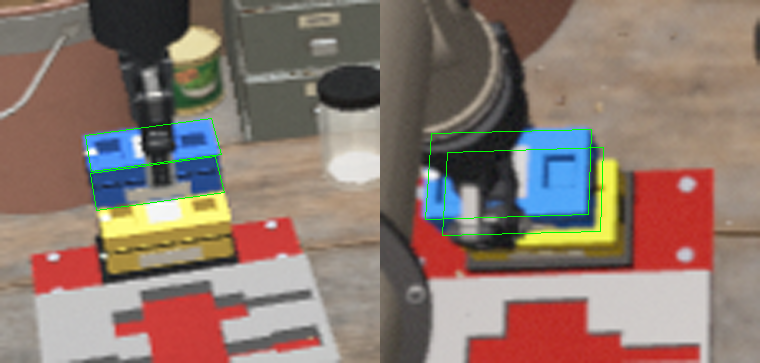

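```bash
python3 - <<'E'
from h import *
a=np.radians(3.0); Z=.050+.0185
def run(c,im,hr,z,x0,y0,roi,left):
    hsv=cv2.cvtColor(im,cv2.COLOR_BGR2HSV); sat=((hsv[...,0]>=hr[0])&(hsv[...,0]<=hr[1])).astype(float)*np.clip((hsv[...,1].astype(float)-90)/80,0,1)
    r=np.zeros(sat.shape); r[roi[1]:roi[3],roi[0]:roi[2]]=1; sat*=r
    def cost(v):
        q=(proj(c,place(c,BOX,x0+v[0]/1e3,y0+v[1]/1e3,a,z))+.5)*8
        M=np.zeros((480*8,640*8),np.uint8); cv2.fillConvexPoly(M,cv2.convexHull((q*16).astype(np.int32)),1,shift=4)
        M=cv2.resize(M.astype(np.float32),(640,480),interpolation=cv2.INTER_AREA)
        return (np.abs(M-sat)*r)[:,left:].sum()+np.clip(sat-M,0,1).sum()
    res=minimize(cost,[0,0],method="Nelder-Mead",options=dict(initial_simplex=[[0,0],[4,0],[0,4]],xatol=.05,fatol=.05)); return res.x+[x0*1e3,y0*1e3],res.fun
s9,t9,t7,t8,s7=[cv2.imread(f"pics/{n}.png") for n in("s9","t9","t7","t8","s7")]
B=(95,120);Y=(20,36)
print("blue held top",run("top",t9,B,Z,.5855,.2495,(130,170,250,280),195))
print("blue held scene",run("scene",s9,B,Z,.5855,.2495,(150,170,235,290),0))
print("yel held top (z of cmd12)",run("top",t7,Y,.031,.586,.2485,(130,170,250,280),195))
print("yel held scene",run("scene",s7,Y,.031,.586,.2485,(150,210,225,290),0))
print("yel seated top",run("top",t8,Y,.006,.586,.2485,(130,170,225,280),195), run("top",t8,Y,.006,.586,.2485,(150,170,225,280),0))
E
```

```text
blue held top (array([589.74560547, 255.91113281]), np.float64(25.537499999999998))
blue held scene (array([591.89916992, 252.1282959 ]), np.float64(376.67812499999997))
yel held top (z of cmd12) (array([587.92118743, 247.09246236]), np.float64(44.290625))
yel held scene (array([587.95580983, 246.1856637 ]), np.float64(488.675))
yel seated top (array([586.92950106, 248.21241856]), np.float64(29.58125)) (array([586.87868402, 247.79805089]), np.float64(349.70625))
```

```bash
cat > joint.py <<'E'
from h import *
def joint(ims,hr,x0,y0,z0,rois,yaw,pts=BOX,fitz=True):
    D=[]
    for c,im,roi,left in zip(("top","scene"),ims,rois,(195,0)):
        hsv=cv2.cvtColor(im,cv2.COLOR_BGR2HSV); sat=((hsv[...,0]>=hr[0])&(hsv[...,0]<=hr[1])).astype(float)*np.clip((hsv[...,1].astype(float)-90)/80,0,1)
        r=np.zeros(sat.shape); r[roi[1]:roi[3],roi[0]:roi[2]]=1; D.append((c,sat*r,r,left))
    def cost(v):
        t=0
        for c,sat,r,left in D:
            q=(proj(c,place(c,pts,x0+v[0]/1e3,y0+v[1]/1e3,yaw+v[3]/50,z0+v[2]/1e3))+.5)*8
            M=np.zeros((480*8,640*8),np.uint8); cv2.fillConvexPoly(M,cv2.convexHull((q*16).astype(np.int32)),1,shift=4)
            M=cv2.resize(M.astype(np.float32),(640,480),interpolation=cv2.INTER_AREA)
            t+=(np.abs(M-sat)*r)[:,left:].sum()+np.clip(sat-M,0,1).sum()
        return t
    r=minimize(cost,np.zeros(4),method="Nelder-Mead",options=dict(initial_simplex=np.vstack([np.zeros(4),np.eye(4)*4]),xatol=.05,fatol=.1,maxfev=250))
    v=r.x; return (np.array([x0*1e3+v[0],y0*1e3+v[1],z0*1e3+v[2],np.degrees(yaw+v[3]/50)]).round(2),round(r.fun,1))
E
python3 - <<'E'
from joint import *
s9,t9,t7,t8,s7=[cv2.imread(f"pics/{n}.png") for n in("s9","t9","t7","t8","s7")]
print("blue",joint((t9,s9),(95,120),.5855,.2495,.0685,((130,170,250,280),(150,170,235,290)),.05))
print("yel",joint((t7,s7),(20,36),.586,.2485,.031,((130,170,250,280),(150,210,225,290)),.05))
E
```

```text
blue (array([585.47, 252.65,  73.48,   2.33]), np.float64(429.0))
yel (array([587.81, 246.72,  31.04,   2.55]), np.float64(537.4))
```

```bash
python3 -m crank '[{"linear":[0.005,0,0],"dr":[0,0,0],"hand":-1},{"linear":[0.005,0.005,0],"dr":[0,0,0],"hand":-1},{"linear":[0.005,0.01,0],"dr":[0,0,0],"hand":-1},{"linear":[0.005,0.014,0],"dr":[0,0,0],"hand":-1},{"linear":[0.005,0.014,0],"dr":[0,0,0],"hand":-1},{"linear":[0.005,0.014,0],"dr":[0,0,0],"hand":-1}]'
python3 -m crank '[{"linear":[0,0.002,0],"dr":[0,0,0],"hand":-1},{"linear":[0,0.002,0],"dr":[0,0,0],"hand":-1},{"linear":[0,0.002,0],"dr":[0,0,0],"hand":-1}]'
python3 -m crank '[{"linear":[0,0.002,0],"dr":[0,0,0],"hand":-1},{"linear":[0,0.002,0],"dr":[0,0,0],"hand":-1},{"linear":[0,0.002,0],"dr":[0,0,0],"hand":-1}]'
```

```text
t: 23.02
eef_pos: [0.5853, 0.2451, 0.0357]
tool_rot: [-0.512, 0.513, -0.488, 0.487]
contact_force: [-0.3, -0.1, -1.2]
gripper_width: 0.636
t: 23.27
eef_pos: [0.5858, 0.2452, 0.0343]
tool_rot: [-0.512, 0.512, -0.487, 0.487]
contact_force: [0.0, 0.2, -2.7]
gripper_width: 0.636
t: 23.52
eef_pos: [0.5857, 0.245, 0.0322]
tool_rot: [-0.512, 0.512, -0.487, 0.487]
contact_force: [1.1, -0.6, -2.0]
gripper_width: 0.636
```

```bash
python3 -m crank '[{"linear":[0,0.002,0],"dr":[0,0,0],"hand":-1},{"linear":[0,0.003,0],"dr":[0,0,0],"hand":-1},{"linear":[0,0.003,0],"dr":[0,0,0],"hand":-1}]'
python3 -m crank '[{"linear":[0,0.002,0],"dr":[0,0,0],"hand":-1},{"linear":[0,0.002,0],"dr":[0,0,0],"hand":-1},{"linear":[0,0.002,0],"dr":[0,0,0],"hand":-1}]'
python3 -m crank '[{"linear":[0,0.002,0],"dr":[0,0,0],"hand":-1},{"linear":[0,0.002,0],"dr":[0,0,0],"hand":-1},{"linear":[0,0.002,0],"dr":[0,0,0],"hand":-1}]'
python3 -m crank '[{"linear":[0,0.0015,0],"dr":[0,0,0],"hand":-1},{"linear":[0,0.0015,0],"dr":[0,0,0],"hand":-1},{"linear":[0,0.0015,0],"dr":[0,0,0],"hand":-1}]'
```

```text
t: 23.77
eef_pos: [0.5855, 0.245, 0.029]
tool_rot: [-0.512, 0.512, -0.488, 0.487]
contact_force: [0.1, 0.4, -2.3]
gripper_width: 0.637
t: 24.02
eef_pos: [0.5858, 0.245, 0.0272]
tool_rot: [-0.512, 0.512, -0.487, 0.487]
contact_force: [-1.4, -0.4, -1.8]
gripper_width: 0.638
t: 24.27
eef_pos: [0.5858, 0.2451, 0.0252]
tool_rot: [0.512, -0.512, 0.487, -0.487]
contact_force: [-0.5, 0.5, -2.5]
gripper_width: 0.639
t: 24.52
eef_pos: [0.5862, 0.2452, 0.0246]
tool_rot: [0.513, -0.512, 0.487, -0.488]
contact_force: [-2.7, -0.8, 5.5]
gripper_width: 0.639
```

```bash
echo "585.6 244.5 22 2.8" > cmd.txt; python3 plan.py "- - 23.5 -" "- - 120 -" "540 -94 120 -" "469 -437 90 -" "- - 4.5 -"
python3 -m crank '[{"linear":[0,0.0015,0],"dr":[0,0,0],"hand":-1},{"linear":[0,0.0015,0],"dr":[0,0,0],"hand":-1},{"linear":[0,0.0,0],"dr":[0,0,0],"hand":1},{"linear":[0,0,0],"dr":[0,0,0],"hand":1},{"linear":[0,0,0],"dr":[0,0,0],"hand":1},{"linear":[0,0,0],"dr":[0,0,0],"hand":1}]'
```

```text
- - 23.5 - -> linear [0.0, -0.0015, 0.0] dr [0, -0.0, 0] rows>=0.0
- - 120 - -> linear [0.0, -0.0965, 0.0] dr [0, -0.0, 0] rows>=2.3
540 -94 120 - -> linear [0.3359, 0.0, -0.0621] dr [0, -0.0, 0] rows>=8.2
469 -437 90 - -> linear [0.3391, 0.03, -0.0877] dr [0, -0.0, 0] rows>=8.4
- - 4.5 - -> linear [0.0, 0.0855, 0.0] dr [0, -0.0, 0] rows>=2.1
t: 25.02
eef_pos: [0.5856, 0.2451, 0.0235]
tool_rot: [-0.512, 0.512, -0.487, 0.487]
contact_force: [-0.3, 0.5, -0.4]
gripper_width: 0.999
```

```bash
python3 -m crank '[{"linear":[0,-0.03,0],"dr":[0,0,0],"hand":1},{"linear":[0,-0.0965,0],"dr":[0,0,0],"hand":1},{"linear":[0,-0.0965,0],"dr":[0,0,0],"hand":1},{"linear":[0,-0.0965,0],"dr":[0,0,0],"hand":1}]'
python3 -m crank '[{"linear":[0.3359,0,-0.0621],"dr":[0,0,0],"hand":0.2},{"linear":[0.3359,0,-0.0621],"dr":[0,0,0],"hand":0.2},{"linear":[0.3359,0,-0.0621],"dr":[0,0,0],"hand":0.2},{"linear":[0.3359,0,-0.0621],"dr":[0,0,0],"hand":0.2},{"linear":[0.3359,0,-0.0621],"dr":[0,0,0],"hand":0.2},{"linear":[0.3359,0,-0.0621],"dr":[0,0,0],"hand":0.2},{"linear":[0.3359,0,-0.0621],"dr":[0,0,0],"hand":0.2},{"linear":[0.3359,0,-0.0621],"dr":[0,0,0],"hand":0.2},{"linear":[0.3359,0,-0.0621],"dr":[0,0,0],"hand":0.2},{"linear":[0.3359,0,-0.0621],"dr":[0,0,0],"hand":0.2}]'
python3 - <<'E'
from joint import *
im=bot.read_camera("top"); cv2.imwrite("pics/t10.png",im)
b=hullmask(colmask(im,(95,100,60),(120,255,255),(130,180,250,280)))
for z in(.042,.052): print("blue stacked",z,fit("top",b,box(28,50,10,46),(.586,.2485,.05),z))
for r in bot.cut_out("top","screwdriver")[:3]+bot.cut_out("top","wrench")[:1]:
    p=np.argwhere(r["pixels"])[:,::-1]; X=np.array([w("top",t,.006)[:2] for t in p]); print(round(r["score"],2),np.round(r["extent"]),[np.round(v,1) for v in cv2.minAreaRect((X*1000).astype(np.float32))])
for n in("green","lid"): pass
print([ (round(r["score"],2),r["extent"]) for r in bot.search_frame("top","box_green")])
E
```

```text
t: 25.35
eef_pos: [0.5896, 0.2464, 0.1262]
tool_rot: [0.515, -0.509, 0.486, -0.489]
contact_force: [1.0, 0.5, -0.9]
gripper_width: 1.0
t: 26.18
eef_pos: [0.5391, -0.0982, 0.12]
tool_rot: [-0.51, 0.511, -0.489, 0.49]
contact_force: [0.7, -0.0, 0.0]
gripper_width: 0.602
blue stacked 0.042 (array([0.58408384, 0.24618472, 0.01892012]), np.float64(0.05107276119402985))
blue stacked 0.052 (array([0.58032044, 0.2432734 , 0.01775877]), np.float64(0.068531631614654))
0.31 [475. 279. 525. 308.] [array([ 470.5, -440.4]), array([ 57.3, 102.4]), np.float64(1.9)]
0.81 [381. 214. 457. 263.] [array([ 594.8, -270.2]), array([ 28.9, 190.3]), np.float64(37.4)]
[(0.32, [154.7, 213.4, 206.8, 249.8])]
```

```bash
python3 -m crank '[{"linear":[0.3391,0.03,-0.0877],"dr":[0,0,0],"hand":0.2},{"linear":[0.3391,0.03,-0.0877],"dr":[0,0,0],"hand":0.2},{"linear":[0.3391,0.03,-0.0877],"dr":[0,0,0],"hand":0.2},{"linear":[0.3391,0.03,-0.0877],"dr":[0,0,0],"hand":0.2},{"linear":[0.3391,0.03,-0.0877],"dr":[0,0,0],"hand":0.2},{"linear":[0.3391,0.03,-0.0877],"dr":[0,0,0],"hand":0.2},{"linear":[0.3391,0.03,-0.0877],"dr":[0,0,0],"hand":0.2},{"linear":[0.3391,0.03,-0.0877],"dr":[0,0,0],"hand":0.2},{"linear":[0.3391,0.03,-0.0877],"dr":[0,0,0],"hand":0.2},{"linear":[0.3391,0.03,-0.0877],"dr":[0,0,0],"hand":0.2}]'
python3 -m crank '[{"linear":[0,0.04,0],"dr":[0,0,0],"hand":0.2},{"linear":[0,0.07,0],"dr":[0,0,0],"hand":0.2},{"linear":[0,0.0855,0],"dr":[0,0,0],"hand":0.2},{"linear":[0,0.0855,0],"dr":[0,0,0],"hand":0.2},{"linear":[0,0.0855,0],"dr":[0,0,0],"hand":-1},{"linear":[0,0.0855,0],"dr":[0,0,0],"hand":-1},{"linear":[0,0.0855,0],"dr":[0,0,0],"hand":-1},{"linear":[0,0.0855,0],"dr":[0,0,0],"hand":-1},{"linear":[0,0.0855,0],"dr":[0,0,0],"hand":-1},{"linear":[0,0.0855,0],"dr":[0,0,0],"hand":-1}]' 50
python3 plan.py "- - 120 -" "540 -94 150 -" "585.5 248.5 150 -" "- - 100 -"
```

```text
t: 27.22
eef_pos: [0.4677, -0.4409, 0.0898]
tool_rot: [-0.51, 0.512, -0.488, 0.489]
contact_force: [1.0, -1.1, -0.1]
gripper_width: 0.597
t: 28.05
eef_pos: [0.4711, -0.4368, 0.0065]
tool_rot: [0.513, -0.512, 0.486, -0.488]
contact_force: [-0.2, 2.7, 7.5]
gripper_width: 0.169
- - 120 - -> linear [0.0, -0.1155, 0.0] dr [0, -0.0, 0] rows>=2.8
540 -94 150 - -> linear [-0.3391, -0.03, 0.0877] dr [0, -0.0, 0] rows>=8.4
585.5 248.5 150 - -> linear [-0.3399, 0.0, 0.0622] dr [0, -0.0, 0] rows>=8.3
- - 100 - -> linear [0.0, 0.05, 0.0] dr [0, -0.0, 0] rows>=1.2
```

```bash
python3 -m crank '[{"linear":[0,-0.02,0],"dr":[0,0,0],"hand":-1},{"linear":[0,-0.05,0],"dr":[0,0,0],"hand":-1},{"linear":[0,-0.09,0],"dr":[0,0,0],"hand":-1},{"linear":[0,-0.1155,0],"dr":[0,0,0],"hand":-1},{"linear":[0,-0.1155,0],"dr":[0,0,0],"hand":-1}]'
python3 -m crank '[{"linear":[-0.3391,-0.03,0.0877],"dr":[0,0,0],"hand":-1},{"linear":[-0.3391,-0.03,0.0877],"dr":[0,0,0],"hand":-1},{"linear":[-0.3391,-0.03,0.0877],"dr":[0,0,0],"hand":-1},{"linear":[-0.3391,-0.03,0.0877],"dr":[0,0,0],"hand":-1},{"linear":[-0.3391,-0.03,0.0877],"dr":[0,0,0],"hand":-1},{"linear":[-0.3391,-0.03,0.0877],"dr":[0,0,0],"hand":-1},{"linear":[-0.3391,-0.03,0.0877],"dr":[0,0,0],"hand":-1},{"linear":[-0.3391,-0.03,0.0877],"dr":[0,0,0],"hand":-1},{"linear":[-0.3391,-0.03,0.0877],"dr":[0,0,0],"hand":-1},{"linear":[-0.3391,-0.03,0.0877],"dr":[0,0,0],"hand":-1}]'
python3 -m crank '[{"linear":[-0.3399,0,0.0622],"dr":[0,0,0],"hand":-1},{"linear":[-0.3399,0,0.0622],"dr":[0,0,0],"hand":-1},{"linear":[-0.3399,0,0.0622],"dr":[0,0,0],"hand":-1},{"linear":[-0.3399,0,0.0622],"dr":[0,0,0],"hand":-1},{"linear":[-0.3399,0,0.0622],"dr":[0,0,0],"hand":-1},{"linear":[-0.3399,0,0.0622],"dr":[0,0,0],"hand":-1},{"linear":[-0.3399,0,0.0622],"dr":[0,0,0],"hand":-1},{"linear":[-0.3399,0,0.0622],"dr":[0,0,0],"hand":-1},{"linear":[-0.3399,0,0.0622],"dr":[0,0,0],"hand":-1},{"linear":[-0.3399,0,0.0622],"dr":[0,0,0],"hand":-1}]'
python3 -m crank '[{"linear":[0,0.03,0],"dr":[0,0,0],"hand":-1},{"linear":[0,0.05,0],"dr":[0,0,0],"hand":-1},{"linear":[0,0.05,0],"dr":[0,0,0],"hand":-1},{"linear":[0,0.05,0],"dr":[0,0,0],"hand":-1}]'
python3 - <<'E'
from h import *
s=bot.read_camera("scene"); t=bot.read_camera("top"); cv2.imwrite("pics/s11.png",s); cv2.imwrite("pics/t11.png",t)
T=np.array([.5855,.2485,.1015]); V=[]; a=np.radians(2.8)
for c,im,o,f in(("scene",s,(150,160),4),("top",t,(140,160),4)):
    v=cv2.resize(im[o[1]:o[1]+110,o[0]:o[0]+95],None,fx=f,fy=f,interpolation=cv2.INTER_CUBIC)
    for z in(10,22):
        L=np.array([[-28,-50,z],[28,-50,z],[28,50,z],[-28,50,z]])/1e3
        p=proj(c,place(c,L,T[0],T[1],a,T[2]-.0045+.002)); cv2.polylines(v,[np.int32((p-o+.5)*f)],True,(0,255,0),1)
    V.append(v)
cv2.imwrite("pics/g11.png",np.hstack(V))
E
```

```text
t: 28.47
eef_pos: [0.4722, -0.4398, 0.127]
tool_rot: [0.512, -0.512, 0.484, -0.491]
contact_force: [0.8, -1.4, -1.0]
gripper_width: 0.165
t: 29.3
eef_pos: [0.5416, -0.0868, 0.1502]
tool_rot: [0.515, -0.514, 0.486, -0.485]
contact_force: [0.5, -0.6, -0.6]
gripper_width: 0.172
t: 30.13
eef_pos: [0.5848, 0.2544, 0.1493]
tool_rot: [0.514, -0.514, 0.486, -0.485]
contact_force: [0.7, 0.4, -2.4]
gripper_width: 0.164
t: 30.47
eef_pos: [0.585, 0.2466, 0.0993]
tool_rot: [-0.511, 0.513, -0.488, 0.488]
contact_force: [-0.3, 0.0, -1.6]
gripper_width: 0.165
```

View pics/g11.png

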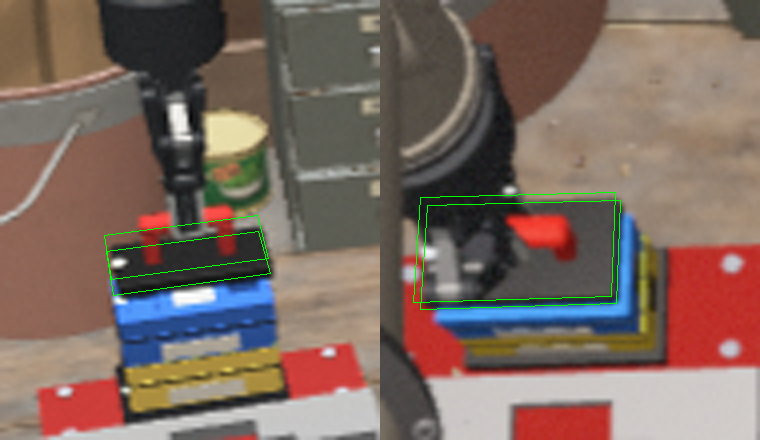

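```bash
python3 -m crank '[{"linear":[0,0.005,0],"dr":[0,0,0],"hand":-1},{"linear":[0,0.008,0],"dr":[0,0,0],"hand":-1},{"linear":[0,0.008,0],"dr":[0,0,0],"hand":-1},{"linear":[0,0.008,0],"dr":[0,0,0],"hand":-1}]'
python3 -m crank '[{"linear":[0,0.002,0],"dr":[0,0,0],"hand":-1},{"linear":[0,0.002,0],"dr":[0,0,0],"hand":-1},{"linear":[0,0.002,0],"dr":[0,0,0],"hand":-1}]'
python3 -m crank '[{"linear":[0,0.002,0],"dr":[0,0,0],"hand":-1},{"linear":[0,0.002,0],"dr":[0,0,0],"hand":-1},{"linear":[0,0.002,0],"dr":[0,0,0],"hand":-1}]'
python3 -m crank '[{"linear":[0,0.002,0],"dr":[0,0,0],"hand":-1},{"linear":[0,0.002,0],"dr":[0,0,0],"hand":-1},{"linear":[0,0.002,0],"dr":[0,0,0],"hand":-1}]'
```

```text
t: 30.9
eef_pos: [0.5857, 0.2491, 0.0925]
tool_rot: [0.512, -0.512, 0.487, -0.487]
contact_force: [-1.1, -0.9, -0.9]
gripper_width: 0.166
t: 31.15
eef_pos: [0.5856, 0.2491, 0.0903]
tool_rot: [-0.512, 0.512, -0.487, 0.487]
contact_force: [0.2, -1.3, -1.2]
gripper_width: 0.165
t: 31.4
eef_pos: [0.5856, 0.249, 0.0881]
tool_rot: [-0.512, 0.512, -0.487, 0.487]
contact_force: [-0.2, 0.3, -0.6]
gripper_width: 0.167
t: 31.65
eef_pos: [0.5855, 0.249, 0.0861]
tool_rot: [-0.512, 0.512, -0.487, 0.487]
contact_force: [-0.1, 0.6, -1.9]
gripper_width: 0.17
```

```bash
python3 -m crank '[{"linear":[0,0.002,0],"dr":[0,0,0],"hand":-1},{"linear":[0,0.002,0],"dr":[0,0,0],"hand":-1},{"linear":[0,0.002,0],"dr":[0,0,0],"hand":-1}]'
python3 -m crank '[{"linear":[0,0.002,0],"dr":[0,0,0],"hand":-1},{"linear":[0,0.002,0],"dr":[0,0,0],"hand":-1},{"linear":[0,0.002,0],"dr":[0,0,0],"hand":-1}]'
python3 -m crank '[{"linear":[0,0.0015,0],"dr":[0,0,0],"hand":-1},{"linear":[0,0.0015,0],"dr":[0,0,0],"hand":-1},{"linear":[0,0.0015,0],"dr":[0,0,0],"hand":-1}]'
```

```text
t: 31.9
eef_pos: [0.5855, 0.249, 0.0841]
tool_rot: [-0.512, 0.512, -0.488, 0.487]
contact_force: [-0.2, 0.6, -0.8]
gripper_width: 0.169
t: 32.15
eef_pos: [0.5862, 0.2493, 0.0831]
tool_rot: [0.513, -0.512, 0.487, -0.488]
contact_force: [-0.7, -0.7, 5.4]
gripper_width: 0.169
t: 32.4
eef_pos: [0.5869, 0.2494, 0.0831]
tool_rot: [0.513, -0.511, 0.487, -0.488]
contact_force: [-3.0, -1.9, 14.9]
gripper_width: 0.167
```

```bash
python3 -m crank '[{"linear":[0,-0.0025,0],"dr":[0,0,0],"hand":-1},{"linear":[0,-0.0025,0],"dr":[0,0,0],"hand":0.2},{"linear":[0,-0.0025,0],"dr":[0,0,0],"hand":0.2},{"linear":[0,-0.0025,0],"dr":[0,0,0],"hand":0.2},{"linear":[0,-0.0025,0],"dr":[0,0,0],"hand":0.2}]'
python3 -m crank '[{"linear":[0,-0.03,0],"dr":[0,0,0],"hand":0.2},{"linear":[0,-0.07,0],"dr":[0,0,0],"hand":0.2},{"linear":[0,-0.07,0],"dr":[0,0,0],"hand":0.2},{"linear":[0,-0.07,0],"dr":[0,0,0],"hand":0.2}]'
python3 - <<'E'
from h import *
im=cv2.imread("pics/top0.png").astype(float); red=im[...,2]-np.maximum(im[...,0],im[...,1])
B=(.5115,.2448,.0493)
def prof(z,line):
    q=proj("top",place("top",np.array(line)/1e3,*B)); return cv2.remap(red.astype(np.float32),q[:,0].astype(np.float32)[None],q[:,1].astype(np.float32)[None],cv2.INTER_CUBIC)[0]
def edges(z,axis,fixed,lo,hi):
    s=np.arange(lo,hi,.25); out=[]
    for f in fixed: out.append(prof(z,[(t,f,z) if axis=="x" else (f,t,z) for t in s]))
    v=np.mean(out,0)>70; k=np.where(v[1:]!=v[:-1])[0]; return s[k].round(1)
for nm,ys,lo,hi in(("wr wide",(65,72,80,88),-110,-40),("wr shaft+",(36,42,46),-110,-40),("wr ring",(-70,-80,-90),-110,-40),("dr handle",(34,38,42),-50,15),("dr handle-",(-36,-42,-46),-50,15),("dr blade",(-65,-75,-85),-50,15)):
    print(nm,"near(z16)",edges(16,"x",ys,lo,hi),"far(z4)",edges(4,"x",ys,lo,hi))
print("wr ends left z4",edges(4,"y",(-80,-75,-70),-107,107),"right z16",edges(16,"y",(-80,-75,-70),-107,107))
print("dr ends",edges(4,"y",(-26,-22),-107,107),edges(16,"y",(-26,-22),-107,107))
for n in("wrench_cutout","driver_cutout"):pass
E
```

```text
t: 32.82
eef_pos: [0.5855, 0.249, 0.0829]
tool_rot: [-0.512, 0.512, -0.487, 0.487]
contact_force: [0.4, 0.2, -0.5]
gripper_width: 0.601
t: 33.15
eef_pos: [0.5875, 0.2498, 0.1558]
tool_rot: [0.514, -0.51, 0.487, -0.488]
contact_force: [-1.0, -0.5, -0.4]
gripper_width: 0.605
wr wide near(z16) [-92.2 -61. ] far(z4) [-90.2 -58.5]
wr shaft+ near(z16) [-84.  -68.8] far(z4) [-81.8 -66.5]
wr ring near(z16) [-88.2 -64. ] far(z4) [-86.2 -61.8]
dr handle near(z16) [-36.8  -7. ] far(z4) [-34.  -4.]
dr handle- near(z16) [-36.2  -6.8] far(z4) [-33.8  -3.8]
dr blade near(z16) [-26.2 -16.5] far(z4) [-23.5 -13.8]
wr ends left z4 [-97.5  98.2] right z16 [-99.5  94.5]
dr ends [-59.2 -57.5 -51.   51.5] [-103.   48.]
```

```bash
echo "585.5 248.5 153 2.8" > cmd.txt; python3 plan.py "590 0 100 20"
python3 - <<'E'
from h import *
im=bot.read_camera("top"); cv2.imwrite("pics/t12.png",im)
for n,z in(("wrench",.0035),("screwdriver",.01)):
    for r in bot.cut_out("top",n)[:3]:
        p=np.argwhere(r["pixels"])[:,::-1]; X=np.array([w("top",t,z)[:2] for t in p])*1000; c,sz,an=cv2.minAreaRect(X.astype(np.float32))
        print(n,round(r["score"],2),np.round(r["extent"]),np.round(c,1),np.round(sz,1),round(an,1))
for n in("wrench","wrench_tip","driver_mid","driver_end"):
    for r in bot.place_of("top",n)[:2]: print(n,round(r["score"],2),r["xy"],w("top",r["xy"],.0115 if "dr" in n else .0035)[:2].round(4))
E
```

```text
590 0 100 20 -> linear [0.2484, 0.053, -0.0076] dr [0, -17.2, 0] rows>=6.1
wrench 0.64 [382. 212. 454. 266.] [ 596.1 -269.2] [ 28.1 189.1] 38.0
screwdriver 0.83 [295. 209. 353. 239.] [619.6 -60.1] [142.8  26.2] 63.4
screwdriver 0.81 [293. 273. 312. 308.] [469.3 -15.2] [18.5 74.3] 65.5
screwdriver 0.4 [466. 267. 530. 325.] [ 468.4 -434.3] [128.2 127.2] 4.4
wrench 0.85 [418.5, 236.8] [ 0.5971 -0.2697]
wrench 0.27 [324.9, 225.8] [ 0.6193 -0.0596]
wrench_tip 0.76 [389.5, 259.7] [ 0.543 -0.204]
wrench_tip 0.66 [168.1, 229.6] [0.6041 0.2925]
driver_mid 0.87 [305.7, 282.9] [ 0.4856 -0.0206]
driver_mid 0.64 [187.3, 270.5] [0.5087 0.2389]
driver_end 0.66 [299.8, 214.6] [ 0.6422 -0.0027]
driver_end 0.63 [299.3, 298.2] [ 0.4517 -0.0078]
```

```bash
python3 plan.py "596 -269.7 60 37.5" "- - -22 -"
python3 -m crank '[{"linear":[0.2484,0.053,-0.0076],"dr":[0,-17.2,0],"hand":-0.1},{"linear":[0.2484,0.053,-0.0076],"dr":[0,-17.2,0],"hand":-0.1},{"linear":[0.2484,0.053,-0.0076],"dr":[0,-17.2,0],"hand":-0.1},{"linear":[0.2484,0.053,-0.0076],"dr":[0,-17.2,0],"hand":-0.1},{"linear":[0.2484,0.053,-0.0076],"dr":[0,-17.2,0],"hand":-0.1},{"linear":[0.2484,0.053,-0.0076],"dr":[0,-17.2,0],"hand":-0.1},{"linear":[0.2484,0.053,-0.0076],"dr":[0,-17.2,0],"hand":-0.1},{"linear":[0.2484,0.053,-0.0076],"dr":[0,-17.2,0],"hand":-0.1}]'
```

```text
596 -269.7 60 37.5 -> linear [0.2555, 0.04, -0.0867] dr [0, -17.5, 0] rows>=6.5
- - -22 - -> linear [0.0, 0.082, 0.0] dr [0, -0.0, 0] rows>=2.0
t: 34.17
eef_pos: [0.5894, -0.0042, 0.0993]
tool_rot: [-0.577, 0.579, -0.408, 0.407]
contact_force: [-0.1, 0.8, -0.3]
gripper_width: 0.45
```

```bash
python3 -m crank '[{"linear":[0.2555,0.04,-0.0867],"dr":[0,-17.5,0],"hand":-0.1},{"linear":[0.2555,0.04,-0.0867],"dr":[0,-17.5,0],"hand":-0.1},{"linear":[0.2555,0.04,-0.0867],"dr":[0,-17.5,0],"hand":-0.1},{"linear":[0.2555,0.04,-0.0867],"dr":[0,-17.5,0],"hand":-0.1},{"linear":[0.2555,0.04,-0.0867],"dr":[0,-17.5,0],"hand":-0.1},{"linear":[0.2555,0.04,-0.0867],"dr":[0,-17.5,0],"hand":-0.1},{"linear":[0.2555,0.04,-0.0867],"dr":[0,-17.5,0],"hand":-0.1},{"linear":[0.2555,0.04,-0.0867],"dr":[0,-17.5,0],"hand":-0.1},{"linear":[0.2555,0.04,-0.0867],"dr":[0,-17.5,0],"hand":-0.1}]'
python3 -m crank '[{"linear":[0,0.035,0],"dr":[0,0,0],"hand":-0.1},{"linear":[0,0.06,0],"dr":[0,0,0],"hand":-0.1},{"linear":[0,0.076,0],"dr":[0,0,0],"hand":-0.1},{"linear":[0,0.082,0],"dr":[0,0,0],"hand":-0.1},{"linear":[0,0.082,0],"dr":[0,0,0],"hand":-0.1},{"linear":[0,0.082,0],"dr":[0,0,0],"hand":-0.1}]'
python3 -m crank '[{"linear":[0,0.003,0],"dr":[0,0,0],"hand":-0.1},{"linear":[0,0.003,0],"dr":[0,0,0],"hand":-0.1},{"linear":[0,0.003,0],"dr":[0,0,0],"hand":-0.1}]'
python3 -m crank '[{"linear":[0,0.002,0],"dr":[0,0,0],"hand":-0.1},{"linear":[0,0.002,0],"dr":[0,0,0],"hand":-0.1},{"linear":[0,0.002,0],"dr":[0,0,0],"hand":-0.1}]'
python3 -m crank '[{"linear":[0,0.002,0],"dr":[0,0,0],"hand":-0.1},{"linear":[0,0.002,0],"dr":[0,0,0],"hand":-0.1},{"linear":[0,0.002,0],"dr":[0,0,0],"hand":-0.1}]'
```

```text
t: 34.92
eef_pos: [0.5965, -0.2694, 0.0597]
tool_rot: [0.634, -0.634, 0.313, -0.313]
contact_force: [0.3, 1.3, -0.3]
gripper_width: 0.449
t: 35.42
eef_pos: [0.5976, -0.2675, -0.0211]
tool_rot: [0.635, -0.634, 0.312, -0.312]
contact_force: [-0.3, -0.6, 0.4]
gripper_width: 0.451
t: 35.67
eef_pos: [0.5972, -0.2692, -0.0237]
tool_rot: [0.634, -0.634, 0.312, -0.313]
contact_force: [0.4, -0.4, 0.5]
gripper_width: 0.45
t: 35.92
eef_pos: [0.5965, -0.2692, -0.0266]
tool_rot: [0.634, -0.634, 0.313, -0.313]
contact_force: [-0.5, -0.1, 0.4]
gripper_width: 0.452
t: 36.17
eef_pos: [0.5963, -0.2691, -0.0289]
tool_rot: [-0.634, 0.634, -0.313, 0.312]
contact_force: [-0.1, -0.9, 1.0]
gripper_width: 0.448
```

cmd z now -29; keep probing.

```bash
python3 -m crank '[{"linear":[0,0.002,0],"dr":[0,0,0],"hand":-0.1},{"linear":[0,0.002,0],"dr":[0,0,0],"hand":-0.1},{"linear":[0,0.002,0],"dr":[0,0,0],"hand":-0.1}]'
python3 -m crank '[{"linear":[0,0.0015,0],"dr":[0,0,0],"hand":-0.1},{"linear":[0,0.0015,0],"dr":[0,0,0],"hand":-0.1},{"linear":[0,0.0015,0],"dr":[0,0,0],"hand":-0.1}]'
python3 -m crank '[{"linear":[0,0.0015,0],"dr":[0,0,0],"hand":-0.1},{"linear":[0,0.0015,0],"dr":[0,0,0],"hand":-0.1},{"linear":[0,0.0015,0],"dr":[0,0,0],"hand":-0.1}]'
python3 -m crank '[{"linear":[0,0.0015,0],"dr":[0,0,0],"hand":-0.1},{"linear":[0,0.0015,0],"dr":[0,0,0],"hand":-0.1},{"linear":[0,0.0015,0],"dr":[0,0,0],"hand":-0.1}]'
```

```text
t: 36.42
eef_pos: [0.5964, -0.2691, -0.0309]
tool_rot: [-0.634, 0.634, -0.313, 0.312]
contact_force: [-0.7, 0.6, -0.0]
gripper_width: 0.449
t: 36.67
eef_pos: [0.5964, -0.2691, -0.0323]
tool_rot: [-0.634, 0.634, -0.313, 0.312]
contact_force: [0.4, 0.1, 0.8]
gripper_width: 0.45
t: 36.92
eef_pos: [0.5964, -0.2691, -0.0338]
tool_rot: [0.634, -0.634, 0.313, -0.312]
contact_force: [-0.3, 0.4, -0.5]
gripper_width: 0.453
t: 37.17
eef_pos: [0.5964, -0.2691, -0.0353]
tool_rot: [-0.634, 0.634, -0.313, 0.312]
contact_force: [-0.5, -0.1, 0.5]
gripper_width: 0.451
```

```bash
python3 -m crank '[{"linear":[0,0.0015,0],"dr":[0,0,0],"hand":-0.1},{"linear":[0,0.0015,0],"dr":[0,0,0],"hand":-0.1},{"linear":[0,0.0015,0],"dr":[0,0,0],"hand":-0.1}]'
python3 -m crank '[{"linear":[0,0.0015,0],"dr":[0,0,0],"hand":-0.1},{"linear":[0,0.0015,0],"dr":[0,0,0],"hand":-0.1},{"linear":[0,0.0015,0],"dr":[0,0,0],"hand":-0.1}]'
python3 -m crank '[{"linear":[0,0.0015,0],"dr":[0,0,0],"hand":-0.1},{"linear":[0,0.0015,0],"dr":[0,0,0],"hand":-0.1},{"linear":[0,0.0015,0],"dr":[0,0,0],"hand":-0.1}]'
```

```text
t: 37.42
eef_pos: [0.5964, -0.2691, -0.0368]
tool_rot: [-0.634, 0.634, -0.313, 0.312]
contact_force: [0.1, -0.2, 0.7]
gripper_width: 0.449
t: 37.67
eef_pos: [0.5964, -0.2691, -0.0383]
tool_rot: [-0.634, 0.634, -0.313, 0.312]
contact_force: [0.0, 0.2, -0.8]
gripper_width: 0.453
t: 37.92
eef_pos: [0.5967, -0.2692, -0.0392]
tool_rot: [0.634, -0.634, 0.312, -0.313]
contact_force: [-1.5, 1.7, 5.6]
gripper_width: 0.45
```

```bash
python3 -m crank '[{"linear":[0,-0.003,0],"dr":[0,0,0],"hand":-0.1},{"linear":[0,-0.003,0],"dr":[0,0,0],"hand":-1},{"linear":[0,-0.003,0],"dr":[0,0,0],"hand":-1},{"linear":[0,-0.003,0],"dr":[0,0,0],"hand":-1},{"linear":[0,-0.003,0],"dr":[0,0,0],"hand":-1},{"linear":[0,-0.003,0],"dr":[0,0,0],"hand":-1}]' 60
python3 -m crank '[{"linear":[0,-0.01,0],"dr":[0,0,0],"hand":-1},{"linear":[0,-0.04,0],"dr":[0,0,0],"hand":-1},{"linear":[0,-0.087,0],"dr":[0,0,0],"hand":-1},{"linear":[0,-0.087,0],"dr":[0,0,0],"hand":-1},{"linear":[0,-0.087,0],"dr":[0,0,0],"hand":-1}]' 80
echo "596 -269.7 50 37.5" > cmd.txt; python3 plan.py "516 -14 60 20.2" "436.5 241.3 60 2.8" "- - 10 -"
```

```text
t: 38.42
eef_pos: [0.5966, -0.2692, -0.0365]
tool_rot: [0.634, -0.634, 0.312, -0.313]
contact_force: [-1.6, 0.3, 4.2]
gripper_width: 0.105
t: 38.83
eef_pos: [0.599, -0.2703, 0.0541]
tool_rot: [0.635, -0.634, 0.31, -0.315]
contact_force: [0.1, -0.2, -1.1]
gripper_width: 0.09
516 -14 60 20.2 -> linear [-0.2516, -0.01, 0.0922] dr [0, 17.3, 0] rows>=6.4
436.5 241.3 60 2.8 -> linear [-0.267, 0.0, 0.0135] dr [0, 17.4, 0] rows>=6.4
- - 10 - -> linear [0.0, 0.05, 0.0] dr [0, -0.0, 0] rows>=1.2
```

```bash
python3 -m crank '[{"linear":[-0.2516,-0.01,0.0922],"dr":[0,17.3,0],"hand":-1},{"linear":[-0.2516,-0.01,0.0922],"dr":[0,17.3,0],"hand":-1},{"linear":[-0.2516,-0.01,0.0922],"dr":[0,17.3,0],"hand":-1},{"linear":[-0.2516,-0.01,0.0922],"dr":[0,17.3,0],"hand":-1},{"linear":[-0.2516,-0.01,0.0922],"dr":[0,17.3,0],"hand":-1},{"linear":[-0.2516,-0.01,0.0922],"dr":[0,17.3,0],"hand":-1},{"linear":[-0.2516,-0.01,0.0922],"dr":[0,17.3,0],"hand":-1},{"linear":[-0.2516,-0.01,0.0922],"dr":[0,17.3,0],"hand":-1}]'
python3 -m crank '[{"linear":[-0.267,0,0.0135],"dr":[0,17.4,0],"hand":-1},{"linear":[-0.267,0,0.0135],"dr":[0,17.4,0],"hand":-1},{"linear":[-0.267,0,0.0135],"dr":[0,17.4,0],"hand":-1},{"linear":[-0.267,0,0.0135],"dr":[0,17.4,0],"hand":-1},{"linear":[-0.267,0,0.0135],"dr":[0,17.4,0],"hand":-1},{"linear":[-0.267,0,0.0135],"dr":[0,17.4,0],"hand":-1},{"linear":[-0.267,0,0.0135],"dr":[0,17.4,0],"hand":-1},{"linear":[-0.267,0,0.0135],"dr":[0,17.4,0],"hand":-1}]'
python3 -m crank '[{"linear":[0,0.03,0],"dr":[0,0,0],"hand":-1},{"linear":[0,0.05,0],"dr":[0,0,0],"hand":-1},{"linear":[0,0.05,0],"dr":[0,0,0],"hand":-1},{"linear":[0,0.05,0],"dr":[0,0,0],"hand":-1},{"linear":[0,0.05,0],"dr":[0,0,0],"hand":-1}]'
python3 pose.py
python3 - <<'E'
from h import *
s=bot.read_camera("scene"); t=bot.read_camera("top"); cv2.imwrite("pics/s13.png",s); cv2.imwrite("pics/t13.png",t)
for c in("top","scene"):
    for r in bot.cut_out(c,"wrench")[:2]: 
        p=np.argwhere(r["pixels"])[:,::-1]; X=np.array([w(c,u,.05)[:2] for u in p])*1000; print(c,round(r["score"],2),np.round(r["extent"]),[np.round(v,1) for v in cv2.minAreaRect(X.astype(np.float32))],X.min(0).round(),X.max(0).round())
V=[]; a=np.radians(2.8)
for c,im,o,f in(("scene",s,(150,205),3.2),("top",t,(125,210),3.2)):
    v=cv2.resize(im[o[1]:o[1]+115,o[0]:o[0]+120],None,fx=f,fy=f,interpolation=cv2.INTER_CUBIC)
    for L in([[-14,95,7],[14,95,7],[14,65,7],[-14,65,7]],[[-12,-95,7],[12,-95,7],[12,-70,7],[-12,-70,7]]):
        p=proj(c,place(c,np.array(L)/1e3,.4366,.2411,a,.0465)); cv2.polylines(v,[np.int32((p-o+.5)*f)],True,(0,255,0),1)
    V.append(v)
cv2.imwrite("pics/g13.png",np.hstack(V))
E
```

```text
t: 39.5
eef_pos: [0.5135, -0.0075, 0.059]
tool_rot: [-0.582, 0.582, -0.404, 0.4]
contact_force: [-0.4, 0.1, -0.7]
gripper_width: 0.096
t: 40.17
eef_pos: [0.4344, 0.2471, 0.0594]
tool_rot: [0.514, -0.514, 0.486, -0.485]
contact_force: [-1.0, -0.2, -2.1]
gripper_width: 0.092
t: 40.58
eef_pos: [0.4373, 0.2408, 0.0107]
tool_rot: [-0.512, 0.512, -0.488, 0.488]
contact_force: [-0.0, -0.1, -0.5]
gripper_width: 0.099
TCP [0.4373 0.2408 0.0107] w 8.4 t 40.6
[[ 0.048  0.     0.999]
 [-0.999 -0.     0.048]
 [ 0.    -1.     0.   ]]
top 0.64 [182. 294. 228. 304.] [array([440.3, 191. ]), array([23.2, 88.1]), np.float64(1.0)] [429. 147.] [453. 235.]
scene 0.73 [282. 229. 300. 241.] [array([580.6,  -3. ]), array([36., 55.]), np.float64(88.2)] [553. -21.] [608.  15.]
scene 0.52 [168. 268. 245. 283.] [array([434.8, 238.8]), array([ 26.8, 181.6]), np.float64(1.4)] [420. 148.] [450. 329.]
```

View pics/g13.png

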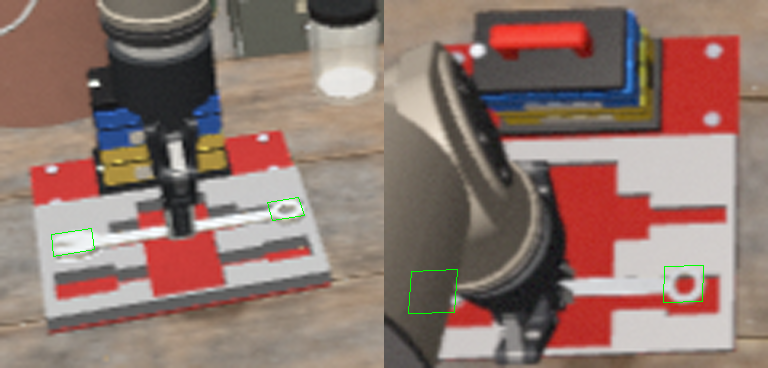

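```bash
python3 -m crank '[{"linear":[0,0.015,0],"dr":[0,0,0],"hand":-1},{"linear":[0,0.025,0],"dr":[0,0,0],"hand":-1},{"linear":[0,0.029,0],"dr":[0,0,0],"hand":-1},{"linear":[0,0.029,0],"dr":[0,0,0],"hand":-1},{"linear":[0,0.029,0],"dr":[0,0,0],"hand":-1}]'
python3 -m crank '[{"linear":[0,0.003,0],"dr":[0,0,0],"hand":-1},{"linear":[0,0.003,0],"dr":[0,0,0],"hand":-1},{"linear":[0,0.003,0],"dr":[0,0,0],"hand":-1}]'
python3 -m crank '[{"linear":[0,0.003,0],"dr":[0,0,0],"hand":-1},{"linear":[0,0.003,0],"dr":[0,0,0],"hand":-1},{"linear":[0,0.003,0],"dr":[0,0,0],"hand":-1}]'
python3 -m crank '[{"linear":[0,0.003,0],"dr":[0,0,0],"hand":-1},{"linear":[0,0.003,0],"dr":[0,0,0],"hand":-1},{"linear":[0,0.003,0],"dr":[0,0,0],"hand":-1}]'
python3 -m crank '[{"linear":[0,0.003,0],"dr":[0,0,0],"hand":-1},{"linear":[0,0.003,0],"dr":[0,0,0],"hand":-1},{"linear":[0,0.003,0],"dr":[0,0,0],"hand":-1}]'
```

```text
t: 41.2
eef_pos: [0.4365, 0.2416, -0.0187]
tool_rot: [-0.512, 0.512, -0.488, 0.487]
contact_force: [1.3, 0.3, -0.8]
gripper_width: 0.094
t: 41.45
eef_pos: [0.4367, 0.2418, -0.0215]
tool_rot: [0.512, -0.512, 0.487, -0.487]
contact_force: [-0.8, 0.2, -1.1]
gripper_width: 0.091
t: 41.7
eef_pos: [0.4365, 0.2417, -0.0248]
tool_rot: [-0.512, 0.512, -0.487, 0.487]
contact_force: [0.3, -0.1, -1.4]
gripper_width: 0.094
t: 41.95
eef_pos: [0.4364, 0.2416, -0.0279]
tool_rot: [-0.512, 0.512, -0.487, 0.487]
contact_force: [-0.0, 0.5, -0.0]
gripper_width: 0.091
t: 42.2
eef_pos: [0.4365, 0.2416, -0.0309]
tool_rot: [-0.512, 0.512, -0.488, 0.487]
contact_force: [-0.4, 0.8, -0.3]
gripper_width: 0.088
```

```bash
python3 -m crank '[{"linear":[0,0.002,0],"dr":[0,0,0],"hand":-1},{"linear":[0,0.002,0],"dr":[0,0,0],"hand":-1},{"linear":[0,0.002,0],"dr":[0,0,0],"hand":-1}]'
python3 -m crank '[{"linear":[0,0,0],"dr":[0,0,0],"hand":-0.45},{"linear":[0,0,0],"dr":[0,0,0],"hand":-0.45},{"linear":[0,0,0],"dr":[0,0,0],"hand":-0.45},{"linear":[0,-0.02,0],"dr":[0,0,0],"hand":-0.45},{"linear":[0,-0.06,0],"dr":[0,0,0],"hand":-0.45},{"linear":[0,-0.113,0],"dr":[0,0,0],"hand":-0.45},{"linear":[0,-0.113,0],"dr":[0,0,0],"hand":-0.45},{"linear":[0,-0.113,0],"dr":[0,0,0],"hand":-0.45}]' 40
echo "436.5 241.3 80 2.8" > cmd.txt; python3 plan.py "530 100 80 -12"
python3 - <<'E'
from h import *
im=bot.read_camera("top"); cv2.imwrite("pics/t14.png",im); s=bot.read_camera("scene"); cv2.imwrite("pics/s14.png",s)
for r in bot.cut_out("top","screwdriver")[:4]:
    p=np.argwhere(r["pixels"])[:,::-1]; X=np.array([w("top",t,.01)[:2] for t in p])*1000; c,sz,an=cv2.minAreaRect(X.astype(np.float32)); print(round(r["score"],2),np.round(r["extent"]),np.round(c,1),np.round(sz,1),round(an,1))
# blue handle fit
for nm,roi in(("A",(280,195,365,250)),("B",(285,255,325,315))):
    m=colmask(im,(100,110,40),(125,255,255),roi); p=np.argwhere(m)[:,::-1]
    if len(p)<20: print(nm,"none"); continue
    X=np.array([w("top",t,.0115)[:2] for t in p])*1000; c,sz,an=cv2.minAreaRect(X.astype(np.float32)); print(nm,"handle",len(p),np.round(c,1),np.round(sz,1),round(an,1))
E
```

```text
t: 42.45
eef_pos: [0.4368, 0.2418, -0.0325]
tool_rot: [0.512, -0.512, 0.487, -0.487]
contact_force: [0.1, -0.1, 3.0]
gripper_width: 0.094
t: 43.12
eef_pos: [0.439, 0.2433, 0.0838]
tool_rot: [0.515, -0.51, 0.487, -0.488]
contact_force: [0.0, 0.1, 0.9]
gripper_width: 0.277
530 100 80 -12 -> linear [0.1457, 0.0, 0.0865] dr [0, 14.8, 0] rows>=4.1
0.93 [299. 208. 354. 239.] [623.  -60.5] [144.8  28.1] 66.4
0.78 [290. 268. 313. 308.] [477.2 -18.3] [19.5 87.3] 65.5
A handle 399 [628. -41.] [94.6 24.6] 65.1
B handle 233 [466.4 -17.3] [16.6 69.3] 65.5
```

```bash
python3 plan.py "628 -41 50 -24.5" "- - -35 -"
python3 -m crank '[{"linear":[0.1457,0,0.0865],"dr":[0,14.8,0],"hand":0.18},{"linear":[0.1457,0,0.0865],"dr":[0,14.8,0],"hand":0.18},{"linear":[0.1457,0,0.0865],"dr":[0,14.8,0],"hand":0.18},{"linear":[0.1457,0,0.0865],"dr":[0,14.8,0],"hand":0.18},{"linear":[0.1457,0,0.0865],"dr":[0,14.8,0],"hand":0.18},{"linear":[0.1457,0,0.0865],"dr":[0,14.8,0],"hand":0.18}]'
python3 - <<'E'
from h import *
s=bot.read_camera("top"); 
m=colmask(s,(100,110,40),(125,255,255),(280,195,365,250)); p=np.argwhere(m)[:,::-1]; X=np.array([w("top",t,.0115)[:2] for t in p])*1000
print(len(p),cv2.minAreaRect(X.astype(np.float32)))
# wrench in cutout: bright steel pixels against red
for r in bot.cut_out("top","wrench")[:2]:
    p=np.argwhere(r["pixels"])[:,::-1]; X=np.array([w("top",t,.011)[:2] for t in p])*1000; print(round(r["score"],2),np.round(r["extent"]),[np.round(v,1) for v in cv2.minAreaRect(X.astype(np.float32))])
E
```

```text
628 -41 50 -24.5 -> linear [0.1175, 0.03, 0.1252] dr [0, 12.5, 0] rows>=4.2
- - -35 - -> linear [0.0, 0.085, 0.0] dr [0, -0.0, 0] rows>=2.0
t: 43.77
eef_pos: [0.5304, 0.0966, 0.0787]
tool_rot: [-0.442, 0.445, -0.551, 0.551]
contact_force: [-0.5, -0.2, -0.8]
gripper_width: 0.594
398 ((628.1903686523438, -40.59098815917969), (93.6272201538086, 24.645645141601562), 65.06731414794922)
```

```bash
python3 -m crank '[{"linear":[0.1175,0.03,0.1252],"dr":[0,12.5,0],"hand":0.18},{"linear":[0.1175,0.03,0.1252],"dr":[0,12.5,0],"hand":0.18},{"linear":[0.1175,0.03,0.1252],"dr":[0,12.5,0],"hand":0.18},{"linear":[0.1175,0.03,0.1252],"dr":[0,12.5,0],"hand":0.18},{"linear":[0.1175,0.03,0.1252],"dr":[0,12.5,0],"hand":0.18},{"linear":[0.1175,0.03,0.1252],"dr":[0,12.5,0],"hand":0.18},{"linear":[0.1175,0.03,0.1252],"dr":[0,12.5,0],"hand":0.18}]'
python3 -m crank '[{"linear":[0,0.03,0],"dr":[0,0,0],"hand":0.18},{"linear":[0,0.055,0],"dr":[0,0,0],"hand":0.18},{"linear":[0,0.075,0],"dr":[0,0,0],"hand":0.18},{"linear":[0,0.085,0],"dr":[0,0,0],"hand":0.18},{"linear":[0,0.085,0],"dr":[0,0,0],"hand":0.18},{"linear":[0,0.085,0],"dr":[0,0,0],"hand":-1},{"linear":[0,0.085,0],"dr":[0,0,0],"hand":-1},{"linear":[0,0.085,0],"dr":[0,0,0],"hand":-1},{"linear":[0,0.085,0],"dr":[0,0,0],"hand":-1},{"linear":[0,0.085,0],"dr":[0,0,0],"hand":-1}]' 60
python3 pose.py
python3 -m crank '[{"linear":[0,-0.02,0],"dr":[0,0,0],"hand":-1},{"linear":[0,-0.05,0],"dr":[0,0,0],"hand":-1},{"linear":[0,-0.095,0],"dr":[0,0,0],"hand":-1},{"linear":[0,-0.095,0],"dr":[0,0,0],"hand":-1},{"linear":[0,-0.095,0],"dr":[0,0,0],"hand":-1}]'
python3 plan.py "- - 60 -" "530 100 60 -10" "491.5 244 50 2.8" "- - 10 -"
```

```text
t: 44.45
eef_pos: [0.6272, -0.0384, 0.0491]
tool_rot: [0.383, -0.384, 0.595, -0.594]
contact_force: [0.0, 0.8, 1.0]
gripper_width: 0.589
t: 45.28
eef_pos: [0.6295, -0.0398, -0.033]
tool_rot: [-0.384, 0.382, -0.594, 0.595]
contact_force: [-2.0, 1.5, 7.6]
gripper_width: 0.279
TCP [ 0.6295 -0.0398 -0.033 ] w 23.7 t 45.3
[[-0.414  0.002  0.91 ]
 [-0.91   0.001 -0.414]
 [-0.002 -1.     0.002]]
t: 45.7
eef_pos: [0.6311, -0.0409, 0.064]
tool_rot: [-0.385, 0.38, -0.593, 0.596]
contact_force: [-0.4, -0.2, -0.7]
gripper_width: 0.278
- - 60 - -> linear [0.0, -0.095, 0.0] dr [0, -0.0, 0] rows>=2.3
530 100 60 -10 -> linear [-0.0876, 0.0, -0.1477] dr [0, -14.5, 0] rows>=4.1
491.5 244 50 2.8 -> linear [-0.1351, 0.01, -0.0629] dr [0, -12.8, 0] rows>=3.6
- - 10 - -> linear [0.0, 0.04, 0.0] dr [0, -0.0, 0] rows>=1.0
```

```bash
python3 -m crank '[{"linear":[-0.0876,0,-0.1477],"dr":[0,-14.5,0],"hand":-1},{"linear":[-0.0876,0,-0.1477],"dr":[0,-14.5,0],"hand":-1},{"linear":[-0.0876,0,-0.1477],"dr":[0,-14.5,0],"hand":-1},{"linear":[-0.0876,0,-0.1477],"dr":[0,-14.5,0],"hand":-1},{"linear":[-0.0876,0,-0.1477],"dr":[0,-14.5,0],"hand":-1},{"linear":[-0.0876,0,-0.1477],"dr":[0,-14.5,0],"hand":-1}]'
python3 -m crank '[{"linear":[-0.1351,0.01,-0.0629],"dr":[0,-12.8,0],"hand":-1},{"linear":[-0.1351,0.01,-0.0629],"dr":[0,-12.8,0],"hand":-1},{"linear":[-0.1351,0.01,-0.0629],"dr":[0,-12.8,0],"hand":-1},{"linear":[-0.1351,0.01,-0.0629],"dr":[0,-12.8,0],"hand":-1},{"linear":[-0.1351,0.01,-0.0629],"dr":[0,-12.8,0],"hand":-1},{"linear":[-0.1351,0.01,-0.0629],"dr":[0,-12.8,0],"hand":-1}]'
python3 -m crank '[{"linear":[0,0.03,0],"dr":[0,0,0],"hand":-1},{"linear":[0,0.04,0],"dr":[0,0,0],"hand":-1},{"linear":[0,0.04,0],"dr":[0,0,0],"hand":-1},{"linear":[0,0.04,0],"dr":[0,0,0],"hand":-1}]'
python3 pose.py
python3 - <<'E'
from h import *
s=bot.read_camera("scene"); t=bot.read_camera("top"); cv2.imwrite("pics/s15.png",s); cv2.imwrite("pics/t15.png",t)
Z=.0105+.035-.001+.0115   # axis height
for c,im,roi in(("top",t,(125,240,260,320)),("scene",s,(150,215,265,300))):
    m=colmask(im,(104,110,40),(125,255,255),roi); p=np.argwhere(m)[:,::-1]
    if c=="top": roi
    X=np.array([w(c,u,Z)[:2] for u in p])*1000; print(c,"blue",len(p),X.min(0).round(1),X.max(0).round(1))
    R=np.array([[-20,-25+74,0],[-20,-25-23,0],[-20,-25-74,0]])/1e3
    print(" predicted handle end, neck, blade tip", proj(c,place(c,R,.5115,.2448,.0493,Z)).round(1), "px blue",p.min(0),p.max(0))
for c in("top","scene"):
    for r in bot.cut_out(c,"screwdriver")[:2]: print(c,round(r["score"],2),np.round(r["extent"]))
E
```

```text
t: 46.2
eef_pos: [0.5273, 0.104, 0.0592]
tool_rot: [0.456, -0.457, 0.541, -0.539]
contact_force: [0.2, 0.2, -0.3]
gripper_width: 0.275
t: 46.7
eef_pos: [0.4916, 0.2448, 0.0495]
tool_rot: [-0.512, 0.513, -0.487, 0.487]
contact_force: [-0.2, -0.2, 0.1]
gripper_width: 0.277
t: 47.03
eef_pos: [0.4917, 0.2422, 0.0098]
tool_rot: [-0.511, 0.512, -0.488, 0.488]
contact_force: [0.4, -0.5, -1.1]
gripper_width: 0.28
TCP [0.4917 0.2422 0.0098] w 23.8 t 47.0
[[ 0.047 -0.002  0.999]
 [-0.999 -0.002  0.047]
 [ 0.002 -1.    -0.002]]
top blue 248 [479.8 195.4] [563.5 246.7]
 predicted handle end, neck, blade tip [[155.9 274.2]
 [202.1 272.7]
 [226.4 272. ]] px blue [180 241] [204 279]
scene blue 526 [459.8 194.5] [611.1 296.2]
 predicted handle end, neck, blade tip [[183.  264.7]
 [221.7 258.9]
 [241.5 255.9]] px blue [180 235] [222 270]
top 0.71 [140. 298. 226. 311.]
top 0.6 [291. 273. 311. 308.]
scene 0.54 [182. 255. 242. 271.]
scene 0.21 [160. 244. 254. 309.]
```

```bash
python3 -m crank '[{"linear":[-0.001,0.012,0],"dr":[0,0,0],"hand":-1},{"linear":[-0.001,0.02,0],"dr":[0,0,0],"hand":-1},{"linear":[-0.001,0.025,0],"dr":[0,0,0],"hand":-1},{"linear":[-0.001,0.025,0],"dr":[0,0,0],"hand":-1},{"linear":[-0.001,0.025,0],"dr":[0,0,0],"hand":-1}]'
python3 -m crank '[{"linear":[0,0.003,0],"dr":[0,0,0],"hand":-1},{"linear":[0,0.003,0],"dr":[0,0,0],"hand":-1},{"linear":[0,0.003,0],"dr":[0,0,0],"hand":-1}]'
python3 -m crank '[{"linear":[0,0.003,0],"dr":[0,0,0],"hand":-1},{"linear":[0,0.003,0],"dr":[0,0,0],"hand":-1},{"linear":[0,0.003,0],"dr":[0,0,0],"hand":-1}]'
python3 -m crank '[{"linear":[0,0.003,0],"dr":[0,0,0],"hand":-1},{"linear":[0,0.003,0],"dr":[0,0,0],"hand":-1},{"linear":[0,0.003,0],"dr":[0,0,0],"hand":-1}]'
python3 -m crank '[{"linear":[0,0.003,0],"dr":[0,0,0],"hand":-1},{"linear":[0,0.003,0],"dr":[0,0,0],"hand":-1},{"linear":[0,0.003,0],"dr":[0,0,0],"hand":-1}]'
```

```text
t: 47.65
eef_pos: [0.491, 0.2451, -0.0154]
tool_rot: [-0.512, 0.513, -0.488, 0.487]
contact_force: [0.6, -0.1, 0.2]
gripper_width: 0.28
t: 47.9
eef_pos: [0.4916, 0.2454, -0.0177]
tool_rot: [0.512, -0.512, 0.487, -0.487]
contact_force: [0.1, -0.1, -0.9]
gripper_width: 0.275
t: 48.15
eef_pos: [0.4914, 0.2454, -0.0208]
tool_rot: [-0.512, 0.512, -0.487, 0.487]
contact_force: [0.2, 1.0, -0.5]
gripper_width: 0.282
t: 48.4
eef_pos: [0.4914, 0.2454, -0.0239]
tool_rot: [-0.512, 0.512, -0.487, 0.487]
contact_force: [-0.2, 0.6, -0.9]
gripper_width: 0.279
t: 48.65
eef_pos: [0.4913, 0.2453, -0.0269]
tool_rot: [-0.512, 0.512, -0.488, 0.487]
contact_force: [0.1, 0.4, -0.5]
gripper_width: 0.275
```

```bash
python3 -m crank '[{"linear":[0,0.002,0],"dr":[0,0,0],"hand":-1},{"linear":[0,0.002,0],"dr":[0,0,0],"hand":-1},{"linear":[0,0.002,0],"dr":[0,0,0],"hand":-1}]'
python3 -m crank '[{"linear":[0,0.0015,0],"dr":[0,0,0],"hand":-1},{"linear":[0,0.0015,0],"dr":[0,0,0],"hand":-1},{"linear":[0,0.0015,0],"dr":[0,0,0],"hand":-1}]'
```

```text
t: 48.9
eef_pos: [0.4915, 0.2454, -0.0288]
tool_rot: [-0.512, 0.512, -0.487, 0.487]
contact_force: [-0.0, 0.5, -0.9]
gripper_width: 0.276
t: 49.15
eef_pos: [0.4916, 0.2455, -0.0291]
tool_rot: [0.512, -0.512, 0.488, -0.487]
contact_force: [-3.8, -1.8, 11.7]
gripper_width: 0.274
```

```bash
python3 -m crank '[{"linear":[0,-0.0015,0],"dr":[0,0,0],"hand":-1},{"linear":[0,-0.0015,0],"dr":[0,0,0],"hand":-0.15},{"linear":[0,-0.0015,0],"dr":[0,0,0],"hand":-0.15},{"linear":[0,-0.0015,0],"dr":[0,0,0],"hand":-0.15},{"linear":[0,-0.02,0],"dr":[0,0,0],"hand":-0.15},{"linear":[0,-0.05,0],"dr":[0,0,0],"hand":-0.15},{"linear":[0,-0.13,0],"dr":[0,0,0],"hand":-0.15},{"linear":[0,-0.13,0],"dr":[0,0,0],"hand":-0.15},{"linear":[0,-0.13,0],"dr":[0,0,0],"hand":-0.15}]'
python3 -m crank '[{"linear":[0.38,-0.05,-0.02],"dr":[0,0,0],"hand":0},{"linear":[0.38,-0.05,-0.02],"dr":[0,0,0],"hand":0},{"linear":[0.38,-0.05,-0.02],"dr":[0,0,0],"hand":0},{"linear":[0.38,-0.05,-0.02],"dr":[0,0,0],"hand":0},{"linear":[0.38,-0.05,-0.02],"dr":[0,0,0],"hand":0},{"linear":[0.38,-0.05,-0.02],"dr":[0,0,0],"hand":0},{"linear":[0.38,-0.05,-0.02],"dr":[0,0,0],"hand":0},{"linear":[0.38,-0.05,-0.02],"dr":[0,0,0],"hand":0},{"linear":[0.38,-0.05,-0.02],"dr":[0,0,0],"hand":0},{"linear":[0.38,-0.05,-0.02],"dr":[0,0,0],"hand":0}]'
python3 - <<'E'
from h import *
s=bot.read_camera("scene"); t=bot.read_camera("top")
a=cv2.resize(s[170:310,140:275],None,fx=2.9,fy=2.9,interpolation=cv2.INTER_CUBIC); b=cv2.resize(t[165:330,120:290],None,fx=2.4,fy=2.46,interpolation=cv2.INTER_CUBIC)
def tag(v,c,o,f,P):
    q=proj(c,place(c,np.array(P)/1e3,.5115,.2448,.0493)); cv2.polylines(v,[np.int32((q-o+.5)*f)],True,(0,255,0),1)
for v,c,o,f in((a,"scene",(140,170),(2.9,2.9)),(b,"top",(120,165),(2.4,2.46))):
    tag(v,c,o,f,[(47,-50,100),(103,-50,100),(103,50,100),(47,50,100)])   # lid plate top if fully seated: 6+72+22
cv2.imwrite("pics/end.png",np.hstack([cv2.resize(a,(391,406)),cv2.resize(b,(408,406))]))
for n,z in(("driver_mid",.0155),("driver_end",.0155),("wrench_tip",.004),("wrench",.004),("lid_key",.1),("screw_jar",0)):
    for c in("top","scene"):
        for r in bot.place_of(c,n)[:2]: 
            X=w(c,r["xy"],z)[:2]-[.5115,.2448]; k=np.array([[.99879,.0493],[-.0493,.99879]])@X*1000; print(n,c,round(r["score"],2),"base mm",k.round(1))
E
```

```text
t: 49.9
eef_pos: [0.4961, 0.2475, 0.1067]
tool_rot: [0.516, -0.508, 0.487, -0.489]
contact_force: [2.2, 0.8, -0.1]
gripper_width: 0.422
t: 50.73
eef_pos: [0.4898, -0.143, 0.151]
tool_rot: [-0.51, 0.51, -0.488, 0.491]
contact_force: [0.1, 0.1, 0.1]
gripper_width: 0.502
driver_mid top 0.69 base mm [-23.  -27.4]
driver_mid top 0.53 base mm [ -36.8 -259.6]
driver_mid scene 0.59 base mm [-18.1 -17.5]
driver_mid scene 0.44 base mm [ -47.  -262.2]
driver_end top 0.9 base mm [-23.7  35.2]
driver_end top 0.47 base mm [ -79.2 -250.7]
driver_end scene 0.55 base mm [-24.2  33.4]
driver_end scene 0.43 base mm [ -88.8 -235.5]
wrench_tip scene 0.51 base mm [-69.1  78.6]
wrench_tip scene 0.17 base mm [238.6  25.9]
wrench top 0.91 base mm [-70.6   4.4]
wrench scene 0.56 base mm [ -85.9 -678.7]
wrench scene 0.24 base mm [84.  -0.9]
lid_key top 0.93 base mm [78.  34.7]
lid_key scene 0.65 base mm [76.8 28.5]
screw_jar top 0.82 base mm [ 168.5 -175.5]
screw_jar scene 0.69 base mm [ 185.6 -180.5]
screw_jar scene 0.5 base mm [187.9  -0.6]
```

View pics/end.png

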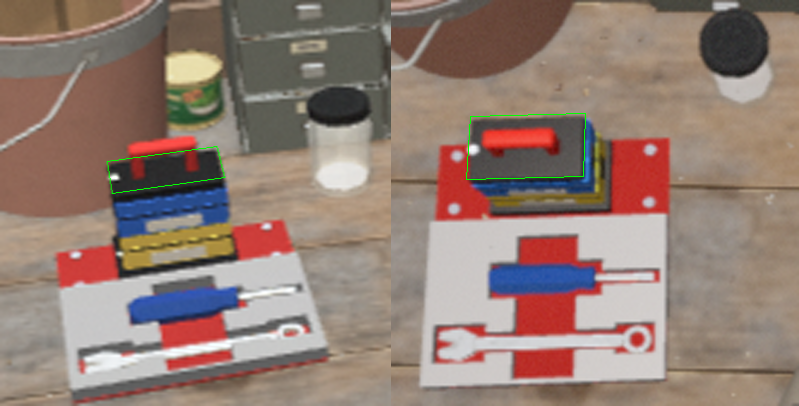

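```bash
python3 - <<'E'
from h import *
t=bot.read_camera("top"); bot.read_camera("scene")
for c in("top","scene"): print(c,[(round(r["score"],2),np.round(r["extent"])) for r in bot.search_frame(c,"box_green")])
print(bot.hand_in())
E
```

```text
top []
scene []
the job is handed in; nothing more can be done
None
```

The kit is packed and handed in at about 51 s of the 210 s allowed; `hand_in` reports no verdict. I put the lid on the mat and stacked the yellow and blue boxes on the seat. I then closed the stack with the lid and laid the wrench and the 148 mm screwdriver in their cutouts. The shorter blue screwdriver was left alone. No green box turned up in either camera.

**Last checks that passed**
- **Stack:** each box and the lid stopped within 1–2 mm of the fully seated height, while an unseated one would stand 10 mm proud. In the last picture the lid plate matches the fully seated outline in both cameras, and the white dots that show are at the same end.
- **Tools:** both stopped at the cutout floor height, and the last picture shows them in their cutouts the right way round.
- **Jar:** still standing.

**What disagreed or failed**
- **Finger reach:** the real fingertips sit about 38 mm higher than the reported tool point. My first grasp of the lid closed on air, so I corrected for this by probing.
- **Blue box:** it sat about 5 mm off along its length in the grip; I shifted it before lowering.
- **Network points:** the final point readings for both tools scattered by about 3–8 mm from the nominal positions. I relied on the contact heights and the picture instead.

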